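# Turn the coaster over with the spatula

## Robot

A 6-joint arm with a two-finger parallel gripper is mounted at the origin on a cart in front of the work surface, level with it; the furniture and walls round the work are solid. World frame = base frame: x ahead of the robot, y to its left, z up, the work surface at z = 0. Lengths are in m, angles in rad, forces in N, time in s.
With the tool pointing down it reaches from about 0.325 to 0.875 m from the base axis. Payload 4.4 kg.
Tool frame: the origin (TCP) lies on the centre line of the jaws, within the pads' length; the fingertips stand 17 mm ahead of it and the grasp point (between the pads) lies 2 mm behind it; z points along the fingers, y is the line along which they close (so a half turn about z gives the same grasp; the last joint's range is limited). The gripper opens to 85 mm and grips with 20 to 120 N. Pads are 22 mm wide; open, the fingers measure 114 mm over their backs; the gripper's body (76 mm by 85 mm) begins 54 mm behind the grasp point. The pads swing forward as they close: fully open they stand 13 mm farther back than shut.
Start: joints at [1.006, 0.207, 1.542, -0, 1.393, -0.15], TCP at [0.232, 0.526, 0.248] pointing down, gripper open.
Joint ranges: [-2.73, 2.73], [-0.86, 2.22], [0.23, 2.46], [-1.11, 4.25], [0.08, 2.63], [-2.82, 2.82]. Speed limits (rad/s): [2.79, 2.79, 3.14, 3.14, 3.14, 3.14].

## Interface

Orientations are given as [roll, pitch, yaw] about the fixed x, y, z axes, in that order (R = Rz(yaw) Ry(pitch) Rx(roll)).
In Python, from cell import * gives the robot as it stands.
- The arm moves only by the tool step_arm, never from a script. Its argument "steps" is a list of rows, each an object of numbers: "dx", "dy", "dz": the shift along the world's x, y, z in units of 10 cm (1.0 is 10 cm); "wx", "wy", "wz": the turn, a rotation vector about the world's x, y, z in units of 180 degrees (1.0 is 180 degrees); "fingers": the gripper command: -1 is fully open, 1 is shut, values between are in proportion. In form: [{"dx": .., "dy": .., "dz": .., "wx": .., "wy": .., "wz": .., "fingers": ..}, ...]. A call has exactly 5 rows; each row is the pose to reach, as a shift and turn from the pose commanded when the call began, turning the shorter way round; what a row does not reach only later rows make up. A row lasts 1/12 s, in which the tool goes at most 41.7 mm and 7.16 degrees, less where a joint would pass 70% of its speed; a pose out of reach is approached as far as the arm can. A call with a number of a shift or a turn outside -1 to 1 is refused whole. A call with a gripper value outside its range is refused whole. The fingers move at their own pace and stop on an object; the grip force is fixed at half the most. Time passes only in rows, so rows that repeat a pose let the fingers close, or fill a call up. It gives the time, the measured TCP pose, the force, the opening and the grip force at its end, in the units of the state.
- state(): the state, without advancing time (a new reading comes with each control period).
- read_camera(name): name is "side" or "top" or "wrist"; returns (picture, depth): 480x640x3 uint8, blue, green, red; 480x640 float32, m along the optical axis (not along the pixel's ray), 0 where there is no reading.
- camera_params(name): a dict with "mtx" (3x3 intrinsics, pixels), "origin" and "rotation" of the camera in the world. Camera axes: x right, y down, z forward; pixel columns grow to the right and rows downward; lengths in m; the calibration is good to about 2 mm. A picture is of the moment at which its call begins: read the wrist's pose just before it. camera_params takes no time and is no camera call; for the wrist camera it gives the pose at the moment of the call.
- sign_off(): hands the job in; it is judged then, once.
The state is a dict: "time_s": time; "joints": joint angles; "joint_vel": joint speeds; "tau": joint torques, N m; "eef_pos": TCP position; "ee_rot": TCP orientation; "ft_force": force on the tool from outside, world axes, zero at the start; "wrist_torque": the same for the moment, N m; "gripper_width": finger opening in m; "grasp_force": force on a finger pad.
Only numpy, scipy, OpenCV 4.12 (cv2) and the standard library are available. Lean on these libraries where they do the work, as an engineer would, in place of code of your own. Each camera call takes 0.05 s, during which the arm holds its last target. There are 200 camera calls.

## Task

Using the spatula, turn the coaster over so that it comes to lie flat on the rack's higher deck with its cork side up: slip the blade under it in the low bay, and turn it up on edge and over the step. Your hand must not touch the coaster. Then lay the spatula back on the table, flat on its blade and foot and clear of the rack, let go, and leave the other things on the table where they are.

Things in the scene. Friction and masses are not known exactly. Their poses are not given: they have to be found in the camera images.
- rack: Wooden two-level turning rack, fixed to the table, 171x283x41 mm. Origin on the table top, under the upright riser face (y=0) between its levels; x along the riser (away from the robot at yaw 0), y to the low bay, z up; mm in this frame below. Bay y 0 to 125, deck y -150 to 0. A 22 mm high stop closes the bay's back at x=78; its front (-x) and outer side (y=125) are open.
- rack_bay (a point): Point on the low bay's floor (top z=6), rack x=18, y=60. Floor runs x -85 to 86. Two slats along x (x -35 to 75), at y 4 to 24 and 96 to 116, tops z=13, carry the coaster, leaving a channel 72 mm wide and 7 mm high under it, open to the front (-x), where 50 mm of bare floor (an apron) lies before the slats.
- rack_deck (a point): Middle of the high deck's flat top (z=33, 20 mm above the slats), rack x=18, y=-75. Deck runs x -50 to 86, y -150 to 0; a lip 41 mm high above the table stands along its outer side, y -150 to -158.
- coaster: Square coaster 110 x 110 mm, 11 mm thick, about 120 g (varies). Origin at the centre of its cork side, z out of the wooden side. Cork side flat; wooden side with a raised rim 7 mm wide, 2 mm high. It starts wooden side up on the slats, within about 8 mm of riser and back stop.
- coaster_center (a point): Centre of the coaster, halfway through its thickness (5.5 mm from the cork side).
- spatula: Rigid offset spatula, 160 g. x runs to the blade, z up as it lies. Origin on the table plane under the grip place. Wooden handle, flat upright sides, 16 mm wide (y), x -75 to 45, z 30 to 50 mm; steel neck from x=45 down to 77; flat blade x 75 to 185, y -28 to 28, 3 mm thick, underside z=0. A foot plate 30 mm wide at x=-71 keeps it level as it lies.
- stapler: Bystander: stapler, 34x132x44 mm, origin at its underside; stays where it is.
- tape_dispenser: Bystander: tape dispenser, 58x156x60 mm, origin at its underside; stays where it is.
- eraser: Bystander: eraser, 23x52x14 mm, origin at its underside; stays where it is.
- alarm_clock: Bystander: small round alarm clock, 42x61x79 mm, origin at its underside; stays where it is.

How it is judged:
On the way:
1. the spatula holds the coaster tilted up, more than about 35 degrees (angle between coaster's own z axis and vertical between 0.6 and 2.2 rad and contact force between spatula and coaster above 0.05 N).
At the end, for the whole second after the job is handed in: The coaster lies at rest cork side up, flat (within 0.1 rad) on the high deck: its centre at rack z 35 to 43 mm, x -30 to 70 mm, y -105 to -20 mm. The spatula lies at rest on the table on blade and foot (origin within 4 mm of the table plane, tilt under 0.06 rad), touching neither rack nor coaster (angle between coaster's own z axis and vertical above 3.04 rad and x of coaster_center in the frame of rack between -0.03 and 0.07 m and y of coaster_center in the frame of rack between -0.105 and -0.02 m and z of coaster_center in the frame of rack between 0.035 and 0.043 m and linear speed of each of coaster, spatula below 0.01 m/s and height (world z) of spatula between -0.004 and 0.004 m and angle between spatula's own z axis and vertical below 0.06 rad and contact force between spatula and rack below 0.05 N and contact force between spatula and coaster below 0.05 N).
It fails at once if the hand or arm touches the coaster (contact force between any of the fingers, the arm and coaster above 0.2 N).
It fails at once if a bystander is moved by more than 25 mm (distance of any of stapler, tape_dispenser, eraser, alarm_clock from where it was at the start of the episode above 0.025 m).
It also fails if it takes over 51 s, if anything falls off the work surface, if the arm or the gripper's body presses on something with over 40 N, if the wrist force passes 120 N, or if a joint passes its speed limit or range.

## Working session

There is one attempt and no reset: what is moved stays moved. The work goes in short steps, Python scripts to look and compute and a tool call to move; the robot and the scene stay as the last step left them, time stands still between calls to the robot, and variables do not carry over. Pictures are saved under pics/ and viewed, at most 10 in all, crops included, and the job is handed in when it is done.

Besides the shell and the picture viewer there is one more tool, called after "Request:" as a command line: name --argument value ..., lists and objects as JSON in quotes. step_arm: Moves the arm, as the interface text tells. Shifts and turns lie within -1 to 1; 1 stands for 10 cm of shift or 180 degrees of turn. Its arguments: {"type":"object","properties":{"steps":{"type":"array","items":{"type":"object","properties":{"dx":{"type":"number"},"dy":{"type":"number"},"dz":{"type":"number"},"wx":{"type":"number"},"wy":{"type":"number"},"wz":{"type":"number"},"fingers":{"type":"number"}}}}},"required":["steps"]}

```bash
ls; mkdir -p pics
python3 - <<'E'
from cell import *
import cv2,numpy as np
s=state();print(s)
for n in("top","side"):
    p,d=read_camera(n);cv2.imwrite(f"pics/{n}0.png",p);np.save(f"{n}0.npy",d)
    c=camera_params(n);print(n,c)
E
```

```text
pics
{'time_s': 0.0, 'joints': array([ 1.00547098e+00,  2.07450369e-01,  1.54297558e+00,  3.36814508e-06,
        1.39349847e+00, -1.50528716e-01]), 'joint_vel': array([ 0.00031732,  0.00124378, -0.00158721,  0.00090655, -0.00064926,
        0.00047168]), 'tau': array([-7.05936600e-04, -3.83022380e+01, -2.91598642e+01, -2.75445191e-04,
        1.04518927e-02,  3.00881368e-05]), 'eef_pos': array([0.23135762, 0.52560696, 0.24709822]), 'ee_rot': array([-3.13928775e+00, -3.52950677e-04,  2.72679502e+00]), 'ft_force': array([-0.05141584,  0.12334958,  0.20896818]), 'wrist_torque': array([ 0.04994718, -0.01226624,  0.03445361]), 'grasp_force': 0.0, 'gripper_width': 0.08500984420145392}
top {'mtx': array([[476.43139215,   0.        , 323.39869843],
       [  0.        , 476.43139215, 242.7802401 ],
       [  0.        ,   0.        ,   1.        ]]), 'origin': array([0.51242073, 0.15847045, 0.95055227]), 'rotation': array([-3.06934387,  0.01643607, -1.55864174])}
side {'mtx': array([[444.8762693 ,   0.        , 319.24995302],
       [  0.        , 444.8762693 , 242.10314932],
       [  0.        ,   0.        ,   1.        ]]), 'origin': array([0.57079993, 0.89694605, 0.52689202]), 'rotation': array([-2.13353392e+00,  1.68197652e-05, -3.12057159e+00])}
```

View pics/top0.png

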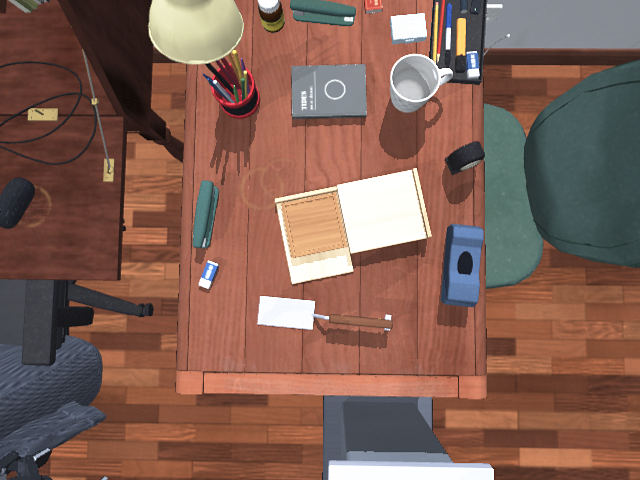

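View pics/side0.png

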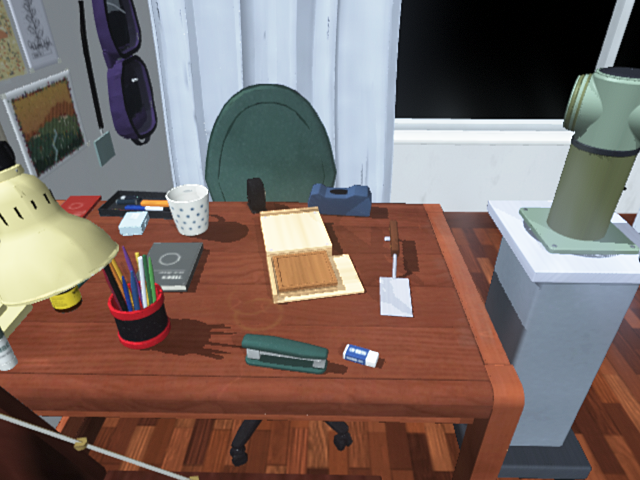

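The top view shows the rack at about (350,225). Its bay with the coaster is to the left at (315,223), its deck to the right at (385,210), and its open front faces down in the image. The spatula lies in front, with its blade at (287,312) and handle at (360,321). The stapler, eraser, tape dispenser and clock stand around the edges. The side view agrees with this.

```bash
cat > h.py <<'E'
import cv2,numpy as np
from scipy.spatial.transform import Rotation as R
def cam(c):
    return c["mtx"],np.array(c["origin"]),R.from_euler("xyz",c["rotation"]).as_matrix()
def cast(c,px,z):
    K,o,M=cam(c);px=np.atleast_2d(px).astype(float)
    r=(np.c_[px,np.ones(len(px))]@np.linalg.inv(K).T)@M.T
    return o+r*((z-o[2])/r[:,2:3])
def cloud(c,d):
    K,o,M=cam(c);v,u=np.mgrid[:d.shape[0],:d.shape[1]]
    r=np.stack([(u-K[0,2])/K[0,0],(v-K[1,2])/K[1,1],np.ones_like(u)],-1)*d[...,None]
    return r@M.T+o
E
python3 - <<'E'
from cell import *
from h import *
c=camera_params("top");p=cv2.imread("pics/top0.png");d=np.load("top0.npy");P=cloud(c,d)
hsv=cv2.cvtColor(p,cv2.COLOR_BGR2HSV)
for n,(x,y) in dict(deck=(385,210),apron=(322,270),coaster=(315,223),blade=(287,312),handle=(360,321),neck=(320,316),table=(250,240),lip=(424,205),foot=(388,322)).items(): print(n,hsv[y,x],P[y,x].round(4))
roi=np.zeros(d.shape,bool);roi[160:295,265:440]=1
cream=roi&(hsv[...,2]>190)&(hsv[...,1]<110)
def rect(m,z,name):
    m=cv2.morphologyEx(m.astype(np.uint8),cv2.MORPH_OPEN,np.ones((3,3)))
    k=max(cv2.findContours(m,0,cv2.CHAIN_APPROX_NONE)[0],key=cv2.contourArea)[:,0]
    W=cast(c,k,z)[:,:2].astype(np.float32)
    b=cv2.minAreaRect(W*1000);bp=cv2.boxPoints(b)
    print(name,np.round(b[0],1),np.round(b[1],1),round(b[2],2),bp.round(0).tolist())
rect(roi&cream&(abs(P[...,2]-.033)<.006),.033,"deck")
hw=roi&(hsv[...,1]>=110)&(P[...,2]>.012)&(P[...,2]<.035)&(np.arange(640)[None]<350)
rect(hw,.025,"coaster")
roi2=np.zeros(d.shape,bool);roi2[290:335,250:400]=1
rect(roi2&(hsv[...,1]<60)&(hsv[...,2]>150)&(np.arange(640)[None]<318),.003,"blade")
rect(roi2&(P[...,2]>.035),.05,"handle")
for n,m in dict(deck=cream,sp=roi2&(P[...,2]>.035)).items(): print(n,m.sum())
x0,y0,x1,y1=250,160,440,335
cv2.imwrite("pics/crop.png",cv2.resize(p[y0:y1,x0:x1],None,fx=4,fy=3.4,interpolation=cv2.INTER_CUBIC)[:, :])
E
```

```text
deck [ 30   4 255] [0.6438 0.0557 0.0319]
apron [ 25  13 255] [0.5265 0.1769 0.0071]
coaster [ 13 118 218] [0.618  0.1914 0.0232]
blade [113   4 255] [0.4431 0.2449 0.0053]
handle [ 10 119 158] [0.4317 0.104  0.0526]
neck [109  30 238] [0.4378 0.1793 0.0262]
table [  6 125 171] [ 0.5852  0.3226 -0.0019]
lip [ 30  24 255] [ 0.6532 -0.0184  0.0388]
foot [  9 118 153] [0.4304 0.0516 0.0505]
deck [642.1  63.7] [136.  149.4] 12.13 [[560.0, 122.0], [591.0, -24.0], [724.0, 5.0], [693.0, 151.0]]
coaster [614.9 194.4] [108.9 108. ] 12.28 [[550.0, 236.0], [573.0, 130.0], [680.0, 153.0], [657.0, 259.0]]
blade [442.1 244.2] [117.6  57.5] 85.34 [[409.0, 188.0], [466.0, 183.0], [476.0, 301.0], [418.0, 305.0]]
handle [432.2 106.7] [126.3  16.8] 85.31 [[419.0, 44.0], [435.0, 43.0], [446.0, 169.0], [429.0, 170.0]]
deck 8143
sp 615
```

Request:
step_arm --steps '[{"dx": 0.3, "dy": -1, "fingers": -1}, {"dx": 0.6, "dy": -1, "fingers": -1}, {"dx": 1, "dy": -1, "fingers": -1}, {"dx": 1, "dy": -1, "wz": -0.1, "fingers": -1}, {"dx": 1, "dy": -1, "dz": -0.3, "wz": -0.15, "fingers": -1}]'

```text
$.steps[0]: bad value
```

Request:
step_arm --steps '[{"dx": 0.1, "dy": -0.4, "dz": 0, "wx": 0, "wy": 0, "wz": 0, "fingers": -1}, {"dx": 0.25, "dy": -0.8, "dz": 0, "wx": 0, "wy": 0, "wz": -0.04, "fingers": -1}, {"dx": 0.5, "dy": -1, "dz": 0, "wx": 0, "wy": 0, "wz": -0.08, "fingers": -1}, {"dx": 0.6, "dy": -1, "dz": 0, "wx": 0, "wy": 0, "wz": -0.1, "fingers": -1}, {"dx": 0.6, "dy": -1, "dz": 0, "wx": 0, "wy": 0, "wz": -0.13, "fingers": -1}]'

```text
time_s: 0.52
eef_pos: [0.2937, 0.4246, 0.2479]
ee_rot: [3.142, 0.001, 2.311]
ft_force: [-0.5, 0.6, 0.3]
gripper_width: 0.0854
grasp_force: 0.0
```

```bash
cat > log.py <<'E'
from cell import *
import json
s=state()
open("log.txt","a").write(json.dumps([list(map(float,s["joints"])),list(map(float,s["eef_pos"])),list(map(float,s["ee_rot"]))])+"\n")
for k in("time_s","joints","eef_pos","ee_rot","ft_force","gripper_width"):print(k,s[k] if k in("time_s",) else __import__("numpy").round(s[k],4))
E
python3 log.py
```

```text
time_s 0.5167
joints [ 7.9850e-01  8.1900e-02  1.6841e+00 -8.0000e-04  1.3755e+00  5.8500e-02]
eef_pos [0.2937 0.4246 0.2479]
ee_rot [3.1415e+00 8.0000e-04 2.3109e+00]
ft_force [-0.5418  0.5502  0.3465]
gripper_width 0.0854
```

Request:
step_arm --steps '[{"dx": 0.1, "dy": -0.4, "dz": 0, "wx": 0, "wy": 0, "wz": -0.03, "fingers": -1}, {"dx": 0.25, "dy": -0.8, "dz": 0, "wx": 0, "wy": 0, "wz": -0.06, "fingers": -1}, {"dx": 0.5, "dy": -1, "dz": 0, "wx": 0, "wy": 0, "wz": -0.09, "fingers": -1}, {"dx": 0.6, "dy": -1, "dz": 0, "wx": 0, "wy": 0, "wz": -0.12, "fingers": -1}, {"dx": 0.6, "dy": -1, "dz": 0, "wx": 0, "wy": 0, "wz": -0.13, "fingers": -1}]'

```text
time_s: 0.93
eef_pos: [0.3537, 0.3246, 0.2481]
ee_rot: [3.141, 0.001, 1.902]
ft_force: [-1.0, 0.6, 0.7]
gripper_width: 0.0852
grasp_force: 0.0
```

Request:
step_arm --steps '[{"dx": 0.1, "dy": -0.4, "dz": -0.2, "wx": 0, "wy": 0, "wz": -0.03, "fingers": -1}, {"dx": 0.25, "dy": -0.8, "dz": -0.5, "wx": 0, "wy": 0, "wz": -0.06, "fingers": -1}, {"dx": 0.5, "dy": -1, "dz": -0.8, "wx": 0, "wy": 0, "wz": -0.09, "fingers": -1}, {"dx": 0.6, "dy": -1, "dz": -0.8, "wx": 0, "wy": 0, "wz": -0.12, "fingers": -1}, {"dx": 0.6, "dy": -1, "dz": -0.8, "wx": 0, "wy": 0, "wz": -0.133, "fingers": -1}]'

```text
time_s: 1.35
eef_pos: [0.4119, 0.2232, 0.1649]
ee_rot: [-3.137, 0.003, 1.484]
ft_force: [0.0, -0.5, 0.1]
gripper_width: 0.0853
grasp_force: 0.0
```

```bash
python3 log.py
```

```text
time_s 1.35
joints [ 3.1230e-01  7.2600e-02  1.8780e+00 -1.3000e-03  1.1963e+00  3.9930e-01]
eef_pos [0.4119 0.2232 0.1649]
ee_rot [-3.1371  0.0032  1.4842]
ft_force [ 0.0475 -0.5202  0.0668]
gripper_width 0.0853
```

Request:
step_arm --steps '[{"dx": 0.1, "dy": -0.4, "dz": 0, "wx": 0, "wy": 0, "wz": 0, "fingers": -1}, {"dx": 0.2, "dy": -0.8, "dz": 0, "wx": 0, "wy": 0, "wz": 0, "fingers": -1}, {"dx": 0.213, "dy": -1, "dz": 0, "wx": 0, "wy": 0, "wz": 0, "fingers": -1}, {"dx": 0.213, "dy": -1, "dz": 0, "wx": 0, "wy": 0, "wz": 0, "fingers": -1}, {"dx": 0.213, "dy": -1, "dz": 0, "wx": 0, "wy": 0, "wz": 0, "fingers": -1}]'

```text
time_s: 1.77
eef_pos: [0.4328, 0.1255, 0.1679]
ee_rot: [-3.141, -0.0, 1.489]
ft_force: [-0.7, 0.6, -0.1]
gripper_width: 0.0853
grasp_force: 0.0
```

```bash
python3 log.py
python3 - <<'E'
from cell import *
from h import *
p,d=read_camera("wrist");c=camera_params("wrist");cv2.imwrite("pics/w1.png",p);np.save("w1.npy",d);np.save("w1c.npy",c,allow_pickle=True)
E
```

```text
time_s 1.7667
joints [8.9400e-02 2.6800e-02 1.9191e+00 5.0000e-04 1.1966e+00 1.7060e-01]
eef_pos [0.4328 0.1255 0.1679]
ee_rot [-3.1406e+00 -3.0000e-04  1.4893e+00]
ft_force [-0.7094  0.5936 -0.0525]
gripper_width 0.0853
```

View pics/w1.png

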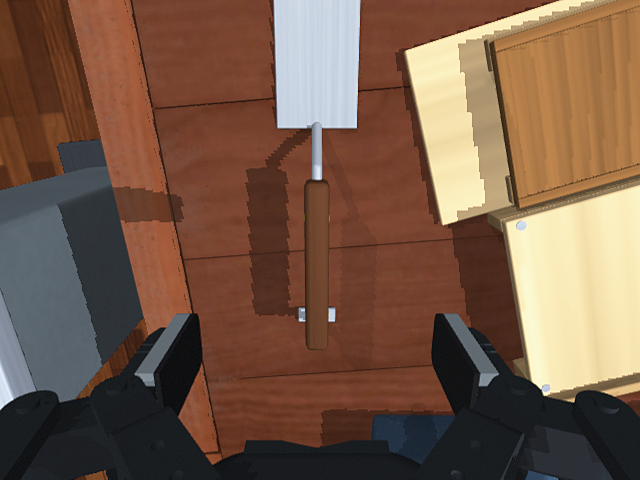

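The wrist view shows the spatula centred, with its handle at column 317, rows 180–350, and its blade above. The rack is at the right and the fingers straddle the spatula line.

Run:
```python
from cell import *
from h import *
import json
from scipy.optimize import least_squares
c=np.load("w1c.npy",allow_pickle=True).item();d=np.load("w1.npy");p=cv2.imread("pics/w1.png");P=cloud(c,d)
hsv=cv2.cvtColor(p,cv2.COLOR_BGR2HSV)
m=np.zeros(d.shape,bool);m[175:360,290:345]=1;m&=(P[...,2]>.043)&(P[...,2]<.06)
def rect(m,z,n):
    k=max(cv2.findContours(m.astype(np.uint8),0,cv2.CHAIN_APPROX_NONE)[0],key=cv2.contourArea)[:,0]
    b=cv2.minAreaRect((cast(c,k,z)[:,:2]*1000).astype(np.float32));print(n,b,cv2.boxPoints(b).round(1).tolist(),np.median(P[m],0))
rect(m,.05,"handle")
b=np.zeros(d.shape,bool);b[0:130,265:365]=1;b&=(hsv[...,1]<50)&(hsv[...,2]>180);rect(b,.003,"blade")
# coaster front edge & deck corner in wrist view
w=np.zeros(d.shape,bool);w[:,480:]=1;w&=(P[...,2]>.02)&(P[...,2]<.045)&(hsv[...,1]<110)&(hsv[...,2]>150)&(np.arange(480)[:,None]>190);rect(w,.033,"deck part")
L=[json.loads(l) for l in open("log.txt")]
s0=([1.00547098,.20745,1.54297,0,1.3935,-.15],[.23135762,.52560696,.24709822],[-3.139,0,2.7268]);L.append(s0)
def fk(v,q):
    a,dz,L2,L3,e,off,Lt=v;q1,q2,q3,q4,q5,q6=q
    ax=lambda t:R.from_rotvec(t)
    T=ax([0,0,q1]);pos=np.array([a,off,dz])
    A=ax([0,q2,0]);pos=pos+A.apply([0,0,L2])
    B=A*ax([0,q3,0]);pos=pos+B.apply([e,0,L3])
    C=B*ax([0,0,q4])*ax([0,q5,0])*ax([0,0,q6]);pos=pos+C.apply([0,0,Lt])
    return T.apply(pos),T*C
def res(v):
    v=np.r_[v,.2];return np.concatenate([fk(v,l[0])[0]-l[1] for l in L])
r=least_squares(res,[0,.4,.4,.4,0,.086],x_scale=.1);print(r.x.round(4),np.abs(r.fun).max())
for l in L: print(fk(np.r_[r.x,.2],l[0])[1].as_matrix().round(3).tolist(),R.from_euler("xyz",l[2]).as_matrix().round(3).tolist())
```

```text
handle ((431.08489990234375, 104.82586669921875), (118.90898132324219, 15.751130104064941), 85.39842224121094) [[418.5, 46.20000076293945], [434.20001220703125, 44.900001525878906], [443.70001220703125, 163.5], [428.0, 164.6999969482422]] [0.43138047 0.11022402 0.04936371]
blade ((441.320556640625, 231.50086975097656), (79.53596496582031, 55.162105560302734), 85.4201431274414) [[410.70001220703125, 194.10000610351562], [465.6000061035156, 189.6999969482422], [472.0, 268.8999938964844], [417.0, 273.29998779296875]] [0.44152899 0.23483304 0.00269433]
deck part ((618.4910278320312, 59.084991455078125), (87.73393249511719, 150.120849609375), 12.240033149719238) [[559.7000122070312, 123.0999984741211], [591.5, -23.600000381469727], [677.2999877929688, -5.0], [645.4000244140625, 141.6999969482422]] [0.61696496 0.06866483 0.032904  ]
[3.000e-04 1.893e-01 4.519e-01 5.001e-01 9.660e-02 8.620e-02] 0.00013976789085951014
[[-0.738, -0.674, 0.001], [-0.674, 0.738, -0.001], [-0.0, -0.001, -1.0]] [[-0.674, 0.738, 0.001], [0.738, 0.674, -0.001], [-0.001, 0.0, -1.0]]
[[-0.996, 0.086, -0.005], [0.086, 0.996, -0.003], [0.004, -0.003, -1.0]] [[0.086, 0.996, -0.005], [0.996, -0.086, -0.003], [-0.003, -0.004, -1.0]]
[[-0.997, 0.081, -0.001], [0.081, 0.997, 0.0], [0.001, 0.0, -1.0]] [[0.081, 0.997, -0.001], [0.997, -0.081, 0.0], [0.0, -0.001, -1.0]]
[[-0.403, -0.915, -0.001], [-0.915, 0.403, -0.002], [0.002, 0.0, -1.0]] [[-0.915, 0.403, -0.001], [0.403, 0.915, -0.002], [0.0, -0.003, -1.0]]
```

Request:
step_arm --steps '[{"dx": 0, "dy": -0.07, "dz": -0.4, "wx": 0, "wy": 0, "wz": 0, "fingers": -1}, {"dx": 0, "dy": -0.07, "dz": -0.8, "wx": 0, "wy": 0, "wz": 0, "fingers": -1}, {"dx": 0, "dy": -0.07, "dz": -0.8, "wx": 0, "wy": 0, "wz": 0, "fingers": -1}, {"dx": 0, "dy": -0.07, "dz": -0.8, "wx": 0, "wy": 0, "wz": 0, "fingers": -1}, {"dx": 0, "dy": -0.07, "dz": -0.8, "wx": 0, "wy": 0, "wz": 0, "fingers": -1}]'

```text
time_s: 2.23
eef_pos: [0.4338, 0.1202, 0.0895]
ee_rot: [3.14, -0.0, 1.494]
ft_force: [-0.0, -0.5, 0.5]
gripper_width: 0.0853
grasp_force: 0.0
```

```bash
python3 log.py
```

```text
time_s 2.2333
joints [7.7400e-02 1.4820e-01 1.9801e+00 2.0000e-04 1.0118e+00 1.5450e-01]
eef_pos [0.4338 0.1202 0.0895]
ee_rot [ 3.1401e+00 -4.0000e-04  1.4936e+00]
ft_force [-0.0409 -0.5058  0.5368]
gripper_width 0.0853
```

Request:
step_arm --steps '[{"dx": -0.01, "dy": 0, "dz": 0, "wx": 0.03, "wy": 0, "wz": 0, "fingers": -1}, {"dx": -0.01, "dy": 0, "dz": 0, "wx": 0.07, "wy": -0.004, "wz": 0, "fingers": -1}, {"dx": -0.01, "dy": 0, "dz": 0, "wx": 0.1, "wy": -0.008, "wz": 0, "fingers": -1}, {"dx": -0.01, "dy": 0, "dz": 0, "wx": 0.1, "wy": -0.008, "wz": 0, "fingers": -1}, {"dx": -0.01, "dy": 0, "dz": 0, "wx": 0.1, "wy": -0.008, "wz": 0, "fingers": -1}]'

```text
time_s: 2.65
eef_pos: [0.434, 0.1182, 0.0905]
ee_rot: [3.137, -0.313, 1.491]
ft_force: [-1.1, 1.0, 0.0]
gripper_width: 0.0853
grasp_force: 0.0
```

```bash
python3 log.py
cat > kin.py <<'E'
from h import *
import json
from scipy.optimize import least_squares
LO=np.array([-2.73,-.86,.23,-1.11,.08,-2.82]);HI=np.array([2.73,2.22,2.46,4.25,2.63,2.82])
V=None
def fk(q,v=None):
    a,dz,L2,L3,e,off,Lt=V if v is None else v
    ry=lambda t:R.from_rotvec([0,t,0]);rz=lambda t:R.from_rotvec([0,0,t])
    A=ry(q[1]);B=A*ry(q[2]);C=B*rz(q[3])*ry(q[4])*rz(q[5]+np.pi/2)
    w=np.array([a,off,dz])+A.apply([0,0,L2])+B.apply([e,0,L3])
    T=rz(q[0]);return T.apply(w+C.apply([0,0,Lt])),T*C
def fit():
    L=[json.loads(l) for l in open("log.txt")]
    f=lambda v:np.concatenate([np.r_[fk(l[0],v)[0]-l[1]] for l in L])
    r=least_squares(f,[0,.19,.452,.5,.097,.086,.2]);return r.x,np.abs(r.fun).max(),max((fk(l[0],r.x)[1].inv()*R.from_euler("xyz",l[2])).magnitude() for l in L)
V,e1,e2=fit()
def ik(p,Rt,q0):
    f=lambda q:np.r_[(fk(q)[0]-p)*5,(fk(q)[1].inv()*Rt).as_rotvec()]
    r=least_squares(f,np.clip(q0,LO+1e-3,HI-1e-3),bounds=(LO,HI));return r.x,np.abs(r.fun).max()
E
cat > plan.py <<'E'
from kin import *
print(V.round(4),e1,e2)
psi=.2135;O=np.array([.6086,.1335,0]);K=R.from_rotvec([0,0,psi])
def pose(th,x0,ypiv,zpiv,s,beta):
    # spatula frame: rolled th about rack x; blade-top centre line at distance s from pivot
    Rs=K*R.from_rotvec([th,0,0])
    o=np.array([x0,ypiv,zpiv])+R.from_rotvec([th,0,0]).apply([0,s,-3e-3])
    tcp=O+K.apply(o)+Rs.apply([0,0,.04])
    Rt=Rs*R.from_rotvec([0,-beta,0])*R.from_rotvec([np.pi,0,0])
    return tcp,Rt
if __name__=="__main__":
    L=[json.loads(l) for l in open("log.txt")]
    for b in(0,20,35,50,-20):
        q=np.array(L[-1][0]);q[5]=1.6;print("beta",b)
        for th in(0,0,30,60,90,105,120,135):
            t=np.radians(th);p,Rt=pose(t,-.12,.0035+.009*np.sin(t),.013,.056,np.radians(b))
            q,e=ik(p,Rt,q);print(th,p.round(3),q.round(2),round(e,4))
E
python3 plan.py
```

```text
time_s 2.65
joints [-0.1416  0.1265  2.0426  0.3701  1.0193 -0.2642]
eef_pos [0.434  0.1182 0.0905]
ee_rot [ 3.1368 -0.3135  1.4913]
ft_force [-1.0588  0.9833  0.0274]
gripper_width 0.0853
[0.     0.2827 0.455  0.4996 0.0941 0.0862 0.299 ] 1.5367207506500336e-10 1.2389918256350799e-15
beta 0
0 [0.479 0.166 0.05 ] [0.16 0.33 1.86 0.   0.96 1.52] 0.0
0 [0.479 0.166 0.05 ] [0.16 0.33 1.86 0.   0.96 1.52] 0.0
30 [0.483 0.145 0.073] [-0.17  0.37  1.84  0.52  1.19  0.93] 0.0
60 [0.49  0.115 0.08 ] [-0.4   0.63  1.72  0.79  1.57  0.61] 0.0
90 [0.497 0.084 0.069] [-0.5   0.99  1.54  0.95  1.96  0.49] 0.0
105 [0.499 0.071 0.058] [-0.5   1.17  1.43  1.05  2.15  0.47] 0.0
120 [0.502 0.06  0.043] [-0.48  1.35  1.33  1.18  2.34  0.5 ] 0.0
135 [0.503 0.053 0.026] [-0.42  1.51  1.23  1.38  2.52  0.57] 0.0
beta 20
0 [0.479 0.166 0.05 ] [0.15 0.18 2.11 0.04 0.51 1.47] 0.0
0 [0.479 0.166 0.05 ] [0.15 0.18 2.11 0.04 0.51 1.47] 0.0
30 [0.483 0.145 0.073] [-0.24  0.23  2.09  0.83  0.89  0.65] 0.0
60 [0.49  0.115 0.08 ] [-0.5   0.53  1.96  1.03  1.36  0.43] 0.0
90 [0.497 0.084 0.069] [-0.61  0.92  1.77  1
[... 1097 characters left out ...]
  1.04  2.02  1.55  1.74  0.29] 0.0
120 [0.502 0.06  0.043] [-0.7   1.2   1.93  1.6   1.9   0.43] 0.0
135 [0.503 0.053 0.026] [-0.65  1.35  1.85  1.71  2.05  0.59] 0.0
beta -20
0 [0.479 0.166 0.05 ] [ 0.17  0.53  1.6  -0.01  1.36  1.53] 0.0
0 [0.479 0.166 0.05 ] [ 0.17  0.53  1.6  -0.01  1.36  1.53] 0.0
30 [0.483 0.145 0.073] [-0.09  0.56  1.59  0.35  1.52  1.06] 0.0
60 [0.49  0.115 0.08 ] [-0.29  0.77  1.49  0.6   1.81  0.71] 0.0
90 [0.497 0.084 0.069] [-0.38  1.08  1.32  0.78  2.15  0.5 ] 0.0
105 [0.499 0.071 0.058] [-0.38  1.24  1.22  0.88  2.33  0.44] 0.0
120 [0.502 0.06  0.043] [-0.36  1.4   1.12  1.01  2.51  0.4 ] 0.0
135 [0.503 0.053 0.026] [-0.34  1.51  1.06  1.16  2.63  0.4 ] 0.0614
```

Request:
step_arm --steps '[{"dx": 0, "dy": -0.005, "dz": -0.25, "wx": 0, "wy": 0, "wz": 0, "fingers": -1}, {"dx": 0, "dy": -0.005, "dz": -0.48, "wx": 0, "wy": 0, "wz": 0, "fingers": -1}, {"dx": 0, "dy": -0.005, "dz": -0.48, "wx": 0, "wy": 0, "wz": 0, "fingers": -0.5}, {"dx": 0, "dy": -0.005, "dz": -0.48, "wx": 0, "wy": 0, "wz": 0, "fingers": 1}, {"dx": 0, "dy": -0.005, "dz": -0.48, "wx": 0, "wy": 0, "wz": 0, "fingers": 1}]'

```text
time_s: 3.07
eef_pos: [0.4332, 0.1194, 0.0417]
ee_rot: [3.139, -0.315, 1.495]
ft_force: [0.2, -0.1, 0.4]
gripper_width: 0.0516
grasp_force: 0.0
```

Request:
step_arm --steps '[{"dx": 0, "dy": 0, "dz": 0, "wx": 0, "wy": 0, "wz": 0, "fingers": 1}, {"dx": 0, "dy": 0, "dz": 0, "wx": 0, "wy": 0, "wz": 0, "fingers": 1}, {"dx": 0, "dy": 0, "dz": 0, "wx": 0, "wy": 0, "wz": 0, "fingers": 1}, {"dx": 0, "dy": 0, "dz": 0, "wx": 0, "wy": 0, "wz": 0, "fingers": 1}, {"dx": 0, "dy": 0, "dz": 0, "wx": 0, "wy": 0, "wz": 0, "fingers": 1}]'

```text
time_s: 3.48
eef_pos: [0.4334, 0.1187, 0.0416]
ee_rot: [3.138, -0.316, 1.493]
ft_force: [-0.7, -0.1, 6.5]
gripper_width: 0.0146
grasp_force: 59.4
```

```bash
python3 log.py
python3 - <<'E'
from plan import *
from cell import *
c=camera_params("top");d=np.load("top0.npy");P=cloud(c,d)
s=P[220:312,438:490].reshape(-1,3);s=s[(s[:,2]>.02)&(s[:,2]<.08)];k=P[135:182,435:492].reshape(-1,3);k=k[(k[:,2]>.02)&(k[:,2]<.1)]
print("tape",s.min(0).round(3),s.max(0).round(3),"clock",k.min(0).round(3),k.max(0).round(3))
obs=np.r_[s,k,s*[1,1,.5]]
L=[json.loads(l) for l in open("log.txt")];q=np.array(L[-2][0]);q[5]+=.0
b=np.radians(18)
def rep(n,p,Rt,q):
    q,e=ik(p,Rt,q)
    ax=Rt.as_matrix()[:,2];pts=p-ax*np.linspace(.055,.299,20)[:,None]
    dm=min(np.linalg.norm(obs-x,axis=1).min() for x in pts)
    a,dz,L2,L3,e_,off,Lt=V
    print(n,p.round(3),q.round(2),round(e,4),"clear",round(dm,3),"zmin axis",pts[:,2].min().round(3));return q
for x0 in(-.230,-.18,-.12):
    p,Rt=pose(0,x0,.004,.011,.056,b);q=rep(("ins",x0),p,Rt,q)
for th,yp,s_ in((0,.0035,.056),(20,.006,.056),(40,.010,.056),(60,.012,.056),(70,.013,.075),(75,.013,.1)):
    t=np.radians(th);p,Rt=pose(t,-.12,yp,.013,s_,b);q=rep(th,p,Rt,q)
p=p+K.apply([0,-.075,0]);rep("push",p,Rt,q)
E
```

```text
time_s 3.4833
joints [-0.1421  0.2292  2.0608  0.4034  0.91   -0.3226]
eef_pos [0.4334 0.1187 0.0416]
ee_rot [ 3.1384 -0.3156  1.4928]
ft_force [-0.6697 -0.0592  6.4882]
gripper_width 0.0146
[-0.      0.2827  0.455   0.4996  0.0941  0.0862  0.299 ] 9.654321786456421e-11 1.2389918256350799e-15
tape [ 0.461 -0.126  0.02 ] [ 0.618 -0.056  0.065] clock [ 0.723 -0.127  0.021] [ 0.771 -0.066  0.082]
('ins', -0.23) [0.371 0.143 0.048] [ 0.13 -0.03  2.33  0.05  0.52  1.45] 0.0 clear 0.235 zmin axis 0.1
('ins', -0.18) [0.42  0.154 0.048] [0.14 0.08 2.22 0.04 0.53 1.47] 0.0 clear 0.224 zmin axis 0.1
('ins', -0.12) [0.479 0.167 0.048] [0.15 0.2  2.08 0.04 0.55 1.48] 0.0 clear 0.225 zmin axis 0.1
0 [0.479 0.166 0.05 ] [0.15 0.19 2.08 0.04 0.55 1.48] 0.0 clear 0.225 zmin axis 0.102
20 [0.482 0.153 0.067] [-0.12  0.19  2.09  0.63  0.76  0.86] 0.0 clear 0.198 zmin axis 0.116
40 [0.485 0.137 0.077] [-0.34  0.32  2.04  0.89  1.08  0.58] 0.0 clear 0.158 zmin axis 0.117
60 [0.49  0.116 0.08 ] [-0.49  0.54  1.94  1.    1.38  0.45] 0.0 clear 0.103 zmin axis 0.106
70 [0.491 0.112 0.096] [-0.53  0.62  1.9   1.05  1.53  0.45] 0.0 clear 0.091 zmin axis 0.114
75 [0.491 0.111 0.119] [-0.54  0.62  1.89  1.08  1.61  0.48] 0.0 clear 0.1 zmin axis 0.133
push [0.507 0.038 0.119] [-0.65  0.67  1.78  1.    1.7   0.5 ] 0.0 clear 0.079 zmin axis 0.133
```

Request:
step_arm --steps '[{"dx": 0, "dy": 0, "dz": 0.3, "wx": 0, "wy": 0, "wz": 0, "fingers": 1}, {"dx": -0.1, "dy": 0, "dz": 0.55, "wx": 0, "wy": 0, "wz": -0.035, "fingers": 1}, {"dx": -0.25, "dy": 0, "dz": 0.6, "wx": 0, "wy": 0, "wz": -0.07, "fingers": 1}, {"dx": -0.45, "dy": 0, "dz": 0.6, "wx": 0, "wy": 0, "wz": -0.105, "fingers": 1}, {"dx": -0.62, "dy": 0, "dz": 0.6, "wx": 0, "wy": 0, "wz": -0.14, "fingers": 1}]'

```text
time_s: 3.9
eef_pos: [0.3692, 0.1184, 0.1005]
ee_rot: [3.141, -0.315, 1.047]
ft_force: [-1.5, -0.2, -1.6]
gripper_width: 0.015
grasp_force: 59.1
```

Request:
step_arm --steps '[{"dx": 0, "dy": 0.05, "dz": 0, "wx": 0, "wy": 0, "wz": -0.03, "fingers": 1}, {"dx": 0, "dy": 0.1, "dz": 0, "wx": 0, "wy": 0, "wz": -0.06, "fingers": 1}, {"dx": 0, "dy": 0.15, "dz": 0, "wx": 0, "wy": 0, "wz": -0.09, "fingers": 1}, {"dx": 0, "dy": 0.2, "dz": 0, "wx": 0, "wy": 0, "wz": -0.12, "fingers": 1}, {"dx": 0, "dy": 0.25, "dz": 0, "wx": 0, "wy": 0, "wz": -0.15, "fingers": 1}]'

```text
time_s: 4.32
eef_pos: [0.3692, 0.1437, 0.1]
ee_rot: [-3.141, -0.315, 0.576]
ft_force: [0.5, 0.2, -1.7]
gripper_width: 0.0149
grasp_force: 59.1
```

Request:
step_arm --steps '[{"dx": 0, "dy": 0, "dz": 0, "wx": 0, "wy": 0, "wz": -0.03, "fingers": 1}, {"dx": 0, "dy": 0, "dz": 0, "wx": 0, "wy": 0, "wz": -0.06, "fingers": 1}, {"dx": 0, "dy": 0, "dz": 0, "wx": 0, "wy": 0, "wz": -0.09, "fingers": 1}, {"dx": 0, "dy": 0, "dz": 0, "wx": 0, "wy": 0, "wz": -0.117, "fingers": 1}, {"dx": 0, "dy": 0, "dz": 0, "wx": 0, "wy": 0, "wz": -0.117, "fingers": 1}]'

```text
time_s: 4.73
eef_pos: [0.3689, 0.1442, 0.0998]
ee_rot: [3.141, -0.314, 0.214]
ft_force: [0.8, -0.4, -0.8]
gripper_width: 0.0152
grasp_force: 59.1
```

```bash
python3 log.py
python3 - <<'E'
from cell import *
from h import *
p,d=read_camera("top");c=camera_params("top");cv2.imwrite("pics/top2.png",p);P=cloud(c,d)
q,dw=read_camera("wrist");cw=camera_params("wrist");cv2.imwrite("pics/w2.png",q);np.save("w2.npy",dw);np.save("w2c.npy",cw,allow_pickle=True)
s=state();T=R.from_euler("xyz",s["ee_rot"]);K=R.from_rotvec([0,0,.2135]);O=np.array([.6086,.1335,0])
for n,(PP,im) in dict(top=(P,p),wrist=(cloud(cw,dw),q)).items():
    hsv=cv2.cvtColor(im,cv2.COLOR_BGR2HSV)
    r=K.inv().apply((PP.reshape(-1,3)-O)).reshape(PP.shape)
    m=(r[...,2]>.045)&(r[...,2]<.08)&(r[...,0]<-.02)&(r[...,0]>-.165)&(abs(r[...,1]-.06)<.045)&(hsv[...,1]<60)&(hsv[...,2]>150)
    X=r[m]
    if len(X)<50: print(n,len(X));continue
    A=np.c_[X[:,:2],np.ones(len(X))];f=np.linalg.lstsq(A,X[:,2],rcond=None)[0]
    k=max(cv2.findContours(m.astype(np.uint8),0,cv2.CHAIN_APPROX_NONE)[0],key=cv2.contourArea)[:,0]
    cc=cw if n=="wrist" else c
    W=K.inv().apply(cast(cc,k,float(np.median(PP[m][:,2])))-O)[:,:2]*1000
    print(n,len(X),np.median(X,0).round(4),"slopes",f[:2].round(4),cv2.minAreaRect(W.astype(np.float32)),W.min(0),W.max(0))
E
```

```text
time_s 4.7333
joints [ 0.1346 -0.1745  2.3092  0.0375  0.6945  1.4665]
eef_pos [0.3689 0.1442 0.0998]
ee_rot [ 3.1412 -0.3136  0.2138]
ft_force [ 0.7554 -0.3551 -0.8481]
gripper_width 0.0152
top 1791 [-0.1044  0.062   0.0613] slopes [-0.0084 -0.0014] ((-107.20440673828125, 61.858863830566406), (55.679561614990234, 117.25969696044922), 89.95014953613281) [-165.83494988   34.03567603] [-48.5662907   89.73483874]
wrist 19426 [-0.1224  0.0613  0.0609] slopes [-0.0121 -0.0001] ((-124.14997863769531, 61.1612434387207), (76.24571990966797, 55.21670150756836), 0.18027342855930328) [-162.28348816   33.47621422] [-85.94044972  88.88927959]
```

View pics/w2.png

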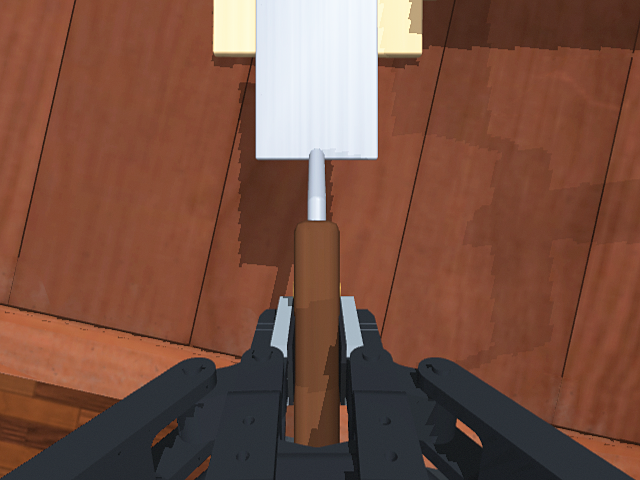

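The wrist view shows the blade level and parallel to the rack. It is centred over the apron, with its heel edge at row 158 and columns 256–378, and the apron's front edge behind it at row 55. Measured: blade centre at y≈61 mm, tip at x≈−48 mm, and pitch under 0.012 rad.

Request:
step_arm --steps '[{"dx": 0, "dy": 0, "dz": -0.25, "wx": 0, "wy": 0, "wz": 0, "fingers": 1}, {"dx": 0, "dy": 0, "dz": -0.42, "wx": 0, "wy": 0, "wz": 0, "fingers": 1}, {"dx": 0, "dy": 0, "dz": -0.49, "wx": 0, "wy": 0, "wz": 0, "fingers": 1}, {"dx": 0, "dy": 0, "dz": -0.495, "wx": 0, "wy": 0, "wz": 0, "fingers": 1}, {"dx": 0, "dy": 0, "dz": -0.495, "wx": 0, "wy": 0, "wz": 0, "fingers": 1}]'

```text
time_s: 5.25
eef_pos: [0.3699, 0.1435, 0.0506]
ee_rot: [3.141, -0.314, 0.214]
ft_force: [-0.5, 0.1, -0.5]
gripper_width: 0.0149
grasp_force: 59.2
```

Request:
step_arm --steps '[{"dx": 0.1, "dy": 0.02, "dz": 0, "wx": 0, "wy": 0, "wz": 0, "fingers": 1}, {"dx": 0.2, "dy": 0.042, "dz": 0, "wx": 0, "wy": 0, "wz": 0, "fingers": 1}, {"dx": 0.3, "dy": 0.064, "dz": 0, "wx": 0, "wy": 0, "wz": 0, "fingers": 1}, {"dx": 0.4, "dy": 0.086, "dz": 0, "wx": 0, "wy": 0, "wz": 0, "fingers": 1}, {"dx": 0.4, "dy": 0.086, "dz": 0, "wx": 0, "wy": 0, "wz": 0, "fingers": 1}]'

```text
time_s: 5.67
eef_pos: [0.414, 0.1529, 0.0523]
ee_rot: [3.141, -0.32, 0.214]
ft_force: [0.7, -0.1, -2.7]
gripper_width: 0.0147
grasp_force: 59.0
```

Request:
step_arm --steps '[{"dx": 0, "dy": 0, "dz": 0, "wx": 0, "wy": 0, "wz": 0, "fingers": 1}, {"dx": 0, "dy": 0, "dz": 0, "wx": 0, "wy": 0, "wz": 0, "fingers": 1}, {"dx": 0, "dy": 0, "dz": 0, "wx": 0, "wy": 0, "wz": 0, "fingers": 1}, {"dx": 0, "dy": 0, "dz": 0, "wx": 0, "wy": 0, "wz": 0, "fingers": 1}, {"dx": 0, "dy": 0, "dz": 0, "wx": 0, "wy": 0, "wz": 0, "fingers": 1}]'

```text
time_s: 6.08
eef_pos: [0.4097, 0.1523, 0.0507]
ee_rot: [3.141, -0.315, 0.214]
ft_force: [-0.3, 0.0, -2.5]
gripper_width: 0.0148
grasp_force: 59.1
```

```bash
python3 log.py
cat > look.py <<'E'
import sys
from cell import *
from h import *
def coaster(tag):
    p,d=read_camera("top");c=camera_params("top");cv2.imwrite(f"pics/{tag}.png",p);P=cloud(c,d)
    K=R.from_rotvec([0,0,.2135]);O=np.array([.6086,.1335,0]);r=K.inv().apply(P.reshape(-1,3)-O).reshape(P.shape)
    hsv=cv2.cvtColor(p,cv2.COLOR_BGR2HSV)
    m=(hsv[...,1]>=85)&(r[...,2]>.012)&(r[...,2]<.2)&(abs(r[...,0]-.02)<.07)&(r[...,1]>-.15)&(r[...,1]<.125)
    m=cv2.morphologyEx(m.astype(np.uint8),cv2.MORPH_OPEN,np.ones((3,3)))>0
    X=r[m];A=np.c_[X[:,:2],np.ones(len(X))];f=np.linalg.lstsq(A,X[:,2],rcond=None)[0] if len(X)>20 else 0
    print("coaster px",m.sum(),"rack lo",np.percentile(X,1,0).round(4),"hi",np.percentile(X,99,0).round(4),"mid",np.median(X,0).round(4),"plane",np.round(f,4))
coaster(sys.argv[1])
E
python3 look.py c1
```

```text
time_s 6.0833
joints [0.1422 0.0519 2.245  0.043  0.5308 1.4658]
eef_pos [0.4097 0.1523 0.0507]
ee_rot [ 3.1412 -0.315   0.2136]
ft_force [-3.1330e-01  9.0000e-04 -2.5015e+00]
gripper_width 0.0148
coaster px 3134 rack lo [-0.0338  0.0045  0.0186] hi [0.0738 0.1125 0.0272] mid [0.0199 0.0583 0.0227] plane [0.0007 0.     0.0228]
```

Request:
step_arm --steps '[{"dx": 0.15, "dy": 0.033, "dz": 0, "wx": 0, "wy": 0, "wz": 0, "fingers": 1}, {"dx": 0.3, "dy": 0.065, "dz": 0, "wx": 0, "wy": 0, "wz": 0, "fingers": 1}, {"dx": 0.45, "dy": 0.097, "dz": 0, "wx": 0, "wy": 0, "wz": 0, "fingers": 1}, {"dx": 0.6, "dy": 0.13, "dz": 0, "wx": 0, "wy": 0, "wz": 0, "fingers": 1}, {"dx": 0.69, "dy": 0.15, "dz": 0, "wx": 0, "wy": 0, "wz": 0, "fingers": 1}]'

```text
time_s: 6.55
eef_pos: [0.4809, 0.1676, 0.0513]
ee_rot: [3.141, -0.317, 0.213]
ft_force: [-1.0, -0.5, -1.5]
gripper_width: 0.015
grasp_force: 59.1
```

Request:
step_arm --steps '[{"dx": 0, "dy": 0, "dz": 0.01, "wx": 0, "wy": 0, "wz": 0, "fingers": 1}, {"dx": 0, "dy": 0, "dz": 0.02, "wx": 0, "wy": 0, "wz": 0, "fingers": 1}, {"dx": 0, "dy": 0, "dz": 0.02, "wx": 0, "wy": 0, "wz": 0, "fingers": 1}, {"dx": 0, "dy": 0, "dz": 0.02, "wx": 0, "wy": 0, "wz": 0, "fingers": 1}, {"dx": 0, "dy": 0, "dz": 0.02, "wx": 0, "wy": 0, "wz": 0, "fingers": 1}]'

```text
time_s: 6.97
eef_pos: [0.4777, 0.1672, 0.0523]
ee_rot: [3.141, -0.314, 0.214]
ft_force: [0.8, -0.4, -2.7]
gripper_width: 0.0152
grasp_force: 59.0
```

```bash
python3 log.py; python3 look.py c2
```

```text
time_s 6.9667
joints [0.1548 0.1845 2.0844 0.0337 0.5599 1.4862]
eef_pos [0.4777 0.1672 0.0523]
ee_rot [ 3.1413 -0.3136  0.2137]
ft_force [ 0.7767 -0.3648 -2.6625]
gripper_width 0.0152
coaster px 3128 rack lo [-0.0382  0.005   0.0186] hi [0.0693 0.1129 0.0272] mid [0.0152 0.0588 0.0229] plane [-0.0045  0.0017  0.0229]
```

```bash
cat > rows.py <<'E'
from plan import *
from cell import *
def gen(way,x0=-.1208,zp=.0135,s0=None):
    # way: list of (theta deg, s[m], extra y, extra z); prints rows from first to the rest
    b=np.radians(18)
    def P(w):
        t=np.radians(w[0]);Rs=R.from_rotvec([t,0,0])
        o=np.array([x0,.0045+.0095*np.sin(t)+w[2],zp+w[3]])+Rs.apply([0,w[1],-3e-3])+Rs.apply([0,0,.0416])
        return O+K.apply(o),K*Rs
    for i in range(0,len(way)-1,5):
        p0,R0=P(way[i]);print("call")
        for w in way[i+1:i+6]:
            p,Rr=P(w);rv=(Rr*R0.inv()).as_rotvec()/np.pi
            print(w,((p-p0)*10).round(3),rv.round(4),p.round(4))
if __name__=="__main__":
    th=np.linspace(0,60,21)
    gen([(t,.056,0,0) for t in th])
E
python3 rows.py
```

```text
[0.     0.2827 0.455  0.4996 0.0941 0.0862 0.299 ] 1.6287665660641437e-10 1.2389918256350799e-15
call
(np.float64(3.0), 0.056, 0, 0) [ 0.003 -0.016  0.029] [0.0163 0.0035 0.    ] [0.4781 0.1655 0.055 ]
(np.float64(6.0), 0.056, 0, 0) [ 0.007 -0.033  0.056] [0.0326 0.0071 0.    ] [0.4784 0.1638 0.0577]
(np.float64(9.0), 0.056, 0, 0) [ 0.011 -0.051  0.083] [0.0489 0.0106 0.    ] [0.4788 0.1619 0.0604]
(np.float64(12.0), 0.056, 0, 0) [ 0.015 -0.071  0.108] [0.0652 0.0141 0.    ] [0.4793 0.1599 0.0629]
(np.float64(15.0), 0.056, 0, 0) [ 0.02  -0.092  0.132] [0.0814 0.0177 0.    ] [0.4797 0.1578 0.0653]
call
(np.float64(18.0), 0.056, 0, 0) [ 0.005 -0.022  0.022] [0.0163 0.0035 0.    ] [0.4802 0.1556 0.0675]
(np.float64(21.0), 0.056, 0, 0) [ 0.01  -0.046  0.043] [0.0326 0.0071 0.    ] [0.4807 0.1532 0.0696]
(np.float64(24.0), 0.056, 0, 0) [ 0.015 -0.071  0.063] [0.0489 0.0106 0.    ] [0.4813 0.1507 0.0715]
(np.float64(27.0), 0.056, 0, 0) [ 0.021 -0.097  0.08 ] [ 0.0652  0.0141 -0.    ] [0.4818 0.1482 0.0733]
(np.float64(30.0), 0.056, 0, 0) [ 0.027 -0.123  0.096] [0.0814 0.0177 0.    ] [0.482
[... 354 characters left out ...]
0, 0) [ 0.025 -0.115  0.047] [ 0.0652  0.0141 -0.    ] [0.4849 0.1339 0.0797]
(np.float64(45.0), 0.056, 0, 0) [ 0.032 -0.146  0.055] [0.0814 0.0177 0.    ] [0.4856 0.1309 0.0804]
call
(np.float64(48.0), 0.056, 0, 0) [ 0.007 -0.031  0.006] [ 0.0163  0.0035 -0.    ] [0.4862 0.1278 0.0809]
(np.float64(51.0), 0.056, 0, 0) [ 0.014 -0.062  0.009] [ 0.0326  0.0071 -0.    ] [0.4869 0.1246 0.0813]
(np.float64(54.0), 0.056, 0, 0) [ 0.02  -0.094  0.011] [ 0.0489  0.0106 -0.    ] [0.4876 0.1215 0.0815]
(np.float64(57.0), 0.056, 0, 0) [ 0.027 -0.126  0.011] [ 0.0652  0.0141 -0.    ] [0.4883 0.1183 0.0815]
(np.float64(60.0), 0.056, 0, 0) [ 0.034 -0.159  0.009] [0.0814 0.0177 0.    ] [0.489  0.115  0.0813]
```

Request:
step_arm --steps '[{"dx": 0.003, "dy": -0.016, "dz": 0.029, "wx": 0.0163, "wy": 0.0035, "wz": 0, "fingers": 1}, {"dx": 0.007, "dy": -0.033, "dz": 0.056, "wx": 0.0326, "wy": 0.0071, "wz": 0, "fingers": 1}, {"dx": 0.011, "dy": -0.051, "dz": 0.083, "wx": 0.0489, "wy": 0.0106, "wz": 0, "fingers": 1}, {"dx": 0.015, "dy": -0.071, "dz": 0.108, "wx": 0.0652, "wy": 0.0141, "wz": 0, "fingers": 1}, {"dx": 0.02, "dy": -0.092, "dz": 0.132, "wx": 0.0814, "wy": 0.0177, "wz": 0, "fingers": 1}]'

```text
time_s: 7.43
eef_pos: [0.4807, 0.1581, 0.0663]
ee_rot: [-2.865, -0.305, 0.129]
ft_force: [-0.1, 0.6, -2.5]
gripper_width: 0.0149
grasp_force: 59.0
```

Request:
step_arm --steps '[{"dx": 0.005, "dy": -0.022, "dz": 0.022, "wx": 0.0163, "wy": 0.0035, "wz": 0, "fingers": 1}, {"dx": 0.01, "dy": -0.046, "dz": 0.043, "wx": 0.0326, "wy": 0.0071, "wz": 0, "fingers": 1}, {"dx": 0.015, "dy": -0.071, "dz": 0.063, "wx": 0.0489, "wy": 0.0106, "wz": 0, "fingers": 1}, {"dx": 0.021, "dy": -0.097, "dz": 0.08, "wx": 0.0652, "wy": 0.0141, "wz": 0, "fingers": 1}, {"dx": 0.027, "dy": -0.123, "dz": 0.096, "wx": 0.0814, "wy": 0.0177, "wz": 0, "fingers": 1}]'

```text
time_s: 7.85
eef_pos: [0.4838, 0.1453, 0.0758]
ee_rot: [-2.596, -0.272, 0.052]
ft_force: [0.2, 0.1, -1.7]
gripper_width: 0.0147
grasp_force: 59.1
```

```bash
python3 log.py; python3 look.py c3
python3 - <<'E'
from cell import *
import cv2
p,_=read_camera("side");cv2.imwrite("pics/s3.png",cv2.resize(p[170:330,220:460],None,fx=3,fy=3))
E
```

```text
time_s 7.85
joints [-0.2365  0.2334  2.068   0.7844  0.9229  0.6911]
eef_pos [0.4838 0.1453 0.0758]
ee_rot [-2.5956 -0.2724  0.0517]
ft_force [ 0.1608  0.0839 -1.6787]
gripper_width 0.0147
coaster px 2972 rack lo [-0.0372  0.0017  0.0229] hi [0.0702 0.0988 0.0773] mid [0.016 0.052 0.05 ] plane [-0.0047  0.5401  0.0221]
```

View pics/s3.png

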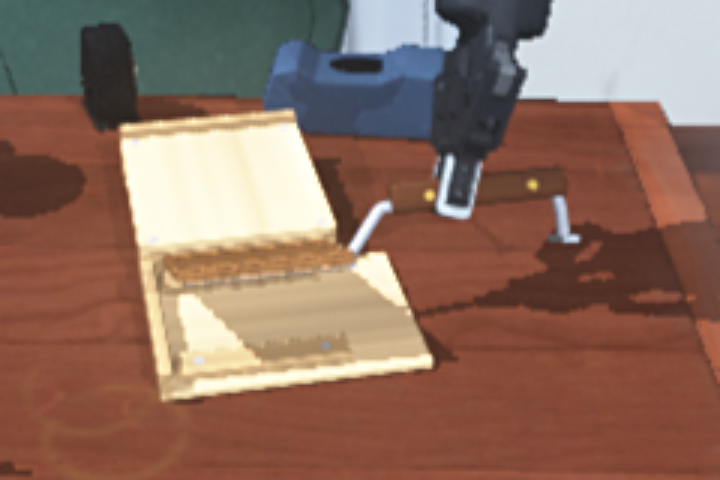

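The side view shows the coaster tilted up on the blade at crop (260,265), with its low edge against the riser. The fitted slope is about 28°, as commanded, so I'll continue.

Request:
step_arm --steps '[{"dx": 0.006, "dy": -0.028, "dz": 0.014, "wx": 0.0163, "wy": 0.0035, "wz": 0, "fingers": 1}, {"dx": 0.012, "dy": -0.056, "dz": 0.027, "wx": 0.0326, "wy": 0.0071, "wz": 0, "fingers": 1}, {"dx": 0.019, "dy": -0.085, "dz": 0.038, "wx": 0.0489, "wy": 0.0106, "wz": 0, "fingers": 1}, {"dx": 0.025, "dy": -0.115, "dz": 0.047, "wx": 0.0652, "wy": 0.0141, "wz": 0, "fingers": 1}, {"dx": 0.032, "dy": -0.146, "dz": 0.055, "wx": 0.0814, "wy": 0.0177, "wz": 0, "fingers": 1}]'

```text
time_s: 8.37
eef_pos: [0.4868, 0.1314, 0.0811]
ee_rot: [-2.332, -0.221, -0.012]
ft_force: [0.1, 1.2, -1.4]
gripper_width: 0.0149
grasp_force: 59.2
```

Request:
step_arm --steps '[{"dx": 0.007, "dy": -0.031, "dz": 0.006, "wx": 0.0163, "wy": 0.0035, "wz": 0, "fingers": 1}, {"dx": 0.014, "dy": -0.062, "dz": 0.009, "wx": 0.0326, "wy": 0.0071, "wz": 0, "fingers": 1}, {"dx": 0.02, "dy": -0.094, "dz": 0.011, "wx": 0.0489, "wy": 0.0106, "wz": 0, "fingers": 1}, {"dx": 0.027, "dy": -0.126, "dz": 0.011, "wx": 0.0652, "wy": 0.0141, "wz": 0, "fingers": 1}, {"dx": 0.034, "dy": -0.159, "dz": 0.009, "wx": 0.0814, "wy": 0.0177, "wz": 0, "fingers": 1}]'

```text
time_s: 8.78
eef_pos: [0.4904, 0.1154, 0.0817]
ee_rot: [-2.075, -0.155, -0.06]
ft_force: [0.6, 0.5, -1.9]
gripper_width: 0.0151
grasp_force: 59.3
```

```bash
python3 log.py; python3 look.py c4
python3 - <<'E'
from rows import *
gen([(t,s,0,0) for t,s in zip([60,63,66,69,72,75],[.056,.059,.063,.067,.071,.075])]+[(75,s,0,0) for s in(.081,.087,.093,.098,.098)]
 +[(75,.098,y,0) for y in (-.015,-.03,-.045,-.06,-.075)])
E
```

```text
time_s 8.7833
joints [-0.4918  0.5326  1.9399  1.0003  1.3805  0.4595]
eef_pos [0.4904 0.1154 0.0817]
ee_rot [-2.0749 -0.155  -0.0601]
ft_force [ 0.5943  0.5049 -1.9364]
gripper_width 0.0151
coaster px 2025 rack lo [-0.038   0.0005  0.0208] hi [0.0695 0.0647 0.1121] mid [0.0157 0.0349 0.0715] plane [-0.002   1.5129  0.0186]
[0.     0.2827 0.455  0.4996 0.0941 0.0862 0.299 ] 3.0109370552366954e-10 1.2389918256350799e-15
call
(63, 0.059, 0, 0) [ 0.004 -0.019  0.023] [0.0163 0.0035 0.    ] [0.4894 0.1131 0.0836]
(66, 0.063, 0, 0) [ 0.008 -0.037  0.055] [0.0326 0.0071 0.    ] [0.4898 0.1114 0.0868]
(69, 0.067, 0, 0) [ 0.013 -0.058  0.086] [0.0489 0.0106 0.    ] [0.4903 0.1092 0.0899]
(72, 0.071, 0, 0) [ 0.018 -0.083  0.117] [ 0.0652  0.0141 -0.    ] [0.4908 0.1067 0.093 ]
(75, 0.075, 0, 0) [ 0.024 -0.112  0.146] [ 0.0814  0.0177 -0.    ] [0.4914 0.1038 0.0959]
call
(75, 0.081, 0, 0) [-0.003  0.015  0.058] [0. 0. 0.] [0.4911 0.1053 0.1017]
(75, 0.087, 0, 0) [-0.007  0.03   0.116] [0. 0. 0.] [0.4908 0.1068 0.1075]
(75, 0.093, 0, 0) [-0.01   0.046  0.174] [0. 0. 0.] [0.4904 0.1084 0.1133]
(75, 0.098, 0, 0) [-0.013  0.058  0.222] [0. 0. 0.] [0.4902 0.1096 0.1182]
(75, 0.098, 0, 0) [-0.013  0.058  0.222] [0. 0. 0.] [0.4902 0.1096 0.1182]
call
(75, 0.098, -0.015, 0) [ 0.032 -0.147  0.   ] [0. 0. 0.] [0.4933 0.095  0.1182]
(75, 0.098, -0.03, 0) [ 0.064 -0.293  0.   ] [0. 0. 0.] [0.4965 0.0803 0.1182]
(75, 0.098, -0.045, 0) [ 0.095 -0.44   0.   ] [0. 0. 0.] [0.4997 0.0656 0.1182]
(75, 0.098, -0.06, 0) [ 0.127 -0.586  0.   ] [0. 0. 0.] [0.5029 0.051  0.1182]
(75, 0.098, -0.075, 0) [ 0.159 -0.733  0.   ] [0. 0. 0.] [0.5061 0.0363 0.1182]
```

Request:
step_arm --steps '[{"dx": 0.004, "dy": -0.019, "dz": 0.023, "wx": 0.0163, "wy": 0.0035, "wz": 0, "fingers": 1}, {"dx": 0.008, "dy": -0.037, "dz": 0.055, "wx": 0.0326, "wy": 0.0071, "wz": 0, "fingers": 1}, {"dx": 0.013, "dy": -0.058, "dz": 0.086, "wx": 0.0489, "wy": 0.0106, "wz": 0, "fingers": 1}, {"dx": 0.018, "dy": -0.083, "dz": 0.117, "wx": 0.0652, "wy": 0.0141, "wz": 0, "fingers": 1}, {"dx": 0.024, "dy": -0.112, "dz": 0.146, "wx": 0.0814, "wy": 0.0177, "wz": 0, "fingers": 1}]'

```text
time_s: 9.25
eef_pos: [0.4929, 0.1045, 0.0964]
ee_rot: [-1.823, -0.08, -0.09]
ft_force: [-0.2, -0.2, -2.9]
gripper_width: 0.0149
grasp_force: 59.3
```

Request:
step_arm --steps '[{"dx": -0.003, "dy": 0.015, "dz": 0.058, "wx": 0, "wy": 0, "wz": 0, "fingers": 1}, {"dx": -0.007, "dy": 0.03, "dz": 0.116, "wx": 0, "wy": 0, "wz": 0, "fingers": 1}, {"dx": -0.01, "dy": 0.046, "dz": 0.174, "wx": 0, "wy": 0, "wz": 0, "fingers": 1}, {"dx": -0.013, "dy": 0.058, "dz": 0.222, "wx": 0, "wy": 0, "wz": 0, "fingers": 1}, {"dx": -0.013, "dy": 0.058, "dz": 0.222, "wx": 0, "wy": 0, "wz": 0, "fingers": 1}]'

```text
time_s: 9.67
eef_pos: [0.4916, 0.1105, 0.1204]
ee_rot: [-1.823, -0.083, -0.09]
ft_force: [-0.2, 0.4, -1.8]
gripper_width: 0.0149
grasp_force: 59.4
```

```bash
python3 log.py; python3 look.py c5
python3 - <<'E'
from cell import *
import cv2
p,_=read_camera("side");cv2.imwrite("pics/s5.png",cv2.resize(p[150:330,220:460],None,fx=3,fy=3))
E
```

```text
time_s 9.6667
joints [-0.5442  0.6206  1.8865  1.0756  1.6115  0.483 ]
eef_pos [0.4916 0.1105 0.1204]
ee_rot [-1.823  -0.0828 -0.0897]
ft_force [-0.193   0.3721 -1.7832]
gripper_width 0.0149
coaster px 1189 rack lo [-0.0386  0.0005  0.0199] hi [0.0691 0.0396 0.1229] mid [0.0147 0.0218 0.0838] plane [0.0058 2.9392 0.0174]
```

View pics/s5.png

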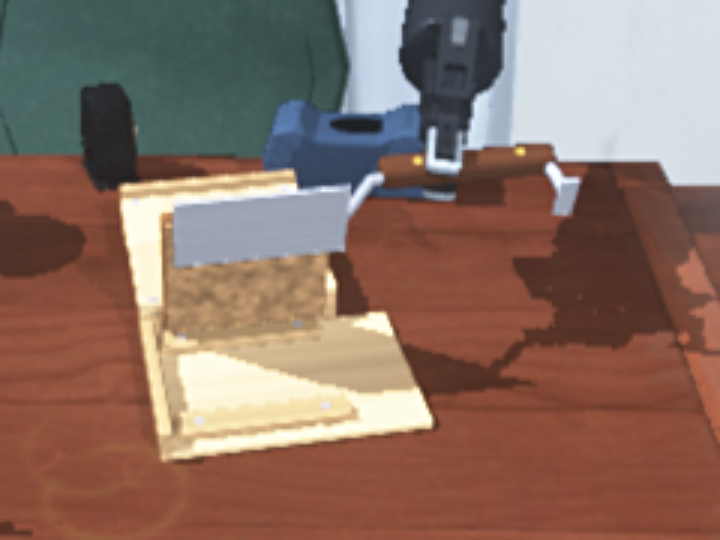

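The side view shows the coaster standing nearly upright, with its cork face at crop (250,295) and the blade behind its upper half at (260,225). Next I push it over the step.

Request:
step_arm --steps '[{"dx": 0.032, "dy": -0.147, "dz": 0, "wx": 0, "wy": 0, "wz": 0, "fingers": 1}, {"dx": 0.064, "dy": -0.293, "dz": 0, "wx": 0, "wy": 0, "wz": 0, "fingers": 1}, {"dx": 0.1, "dy": -0.46, "dz": 0, "wx": 0, "wy": 0, "wz": 0, "fingers": 1}, {"dx": 0.14, "dy": -0.645, "dz": 0, "wx": 0, "wy": 0, "wz": 0, "fingers": 1}, {"dx": 0.18, "dy": -0.83, "dz": 0, "wx": 0, "wy": 0, "wz": 0, "fingers": 1}]'

```text
time_s: 10.18
eef_pos: [0.5101, 0.0245, 0.1185]
ee_rot: [-1.822, -0.08, -0.092]
ft_force: [0.6, 0.1, -2.0]
gripper_width: 0.0149
grasp_force: 59.3
```

Request:
step_arm --steps '[{"dx": 0, "dy": 0, "dz": 0, "wx": 0, "wy": 0, "wz": 0, "fingers": 1}, {"dx": 0, "dy": 0, "dz": 0, "wx": 0, "wy": 0, "wz": 0, "fingers": 1}, {"dx": 0, "dy": 0, "dz": 0.05, "wx": 0, "wy": 0, "wz": 0, "fingers": 1}, {"dx": 0, "dy": 0, "dz": 0.1, "wx": 0, "wy": 0, "wz": 0, "fingers": 1}, {"dx": 0, "dy": 0, "dz": 0.1, "wx": 0, "wy": 0, "wz": 0, "fingers": 1}]'

```text
time_s: 10.6
eef_pos: [0.5094, 0.0274, 0.1297]
ee_rot: [-1.821, -0.081, -0.09]
ft_force: [0.2, -0.4, -1.3]
gripper_width: 0.0154
grasp_force: 59.5
```

```bash
python3 log.py; python3 look.py c6
python3 - <<'E'
from cell import *
import cv2
p,_=read_camera("side");cv2.imwrite("pics/s6.png",cv2.resize(p[150:330,220:460],None,fx=3,fy=3))
E
```

```text
time_s 10.6
joints [-0.659   0.6612  1.7631  0.9903  1.7173  0.5199]
eef_pos [0.5094 0.0274 0.1297]
ee_rot [-1.8209 -0.0807 -0.0905]
ft_force [ 0.2089 -0.4038 -1.3382]
gripper_width 0.0154
coaster px 226 rack lo [-0.0374 -0.035   0.0404] hi [ 0.0055 -0.0054  0.0473] mid [-0.0187 -0.0222  0.044 ] plane [-0.0014 -0.0186  0.0435]
```

View pics/s6.png

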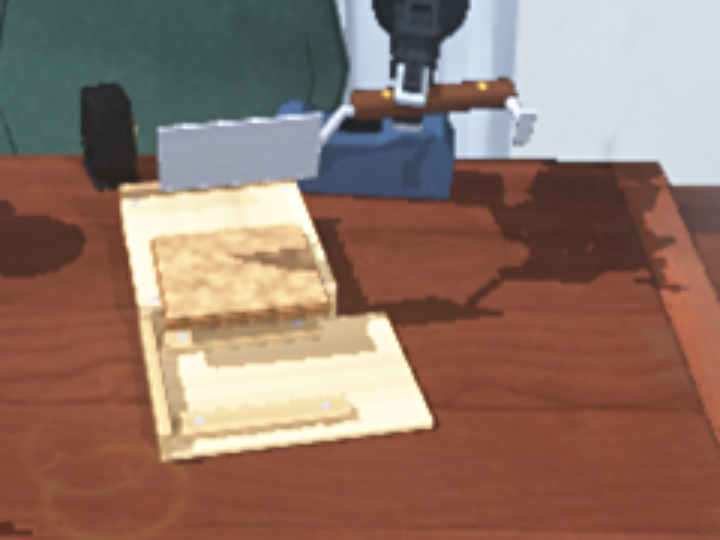

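The side view shows the coaster lying flat on the deck, cork side up, at crop (240,275). The blade is clear above it at (240,150). Next I carry the spatula back.

Request:
step_arm --steps '[{"dx": 0, "dy": 0, "dz": 0.25, "wx": 0, "wy": 0, "wz": 0, "fingers": 1}, {"dx": -0.1, "dy": 0, "dz": 0.4, "wx": -0.0339, "wy": -0.0073, "wz": 0, "fingers": 1}, {"dx": -0.2, "dy": 0, "dz": 0.4, "wx": -0.0678, "wy": -0.0147, "wz": 0, "fingers": 1}, {"dx": -0.3, "dy": 0, "dz": 0.4, "wx": -0.1018, "wy": -0.0221, "wz": 0, "fingers": 1}, {"dx": -0.4, "dy": 0, "dz": 0.4, "wx": -0.1357, "wy": -0.0294, "wz": 0, "fingers": 1}]'

```text
time_s: 11.12
eef_pos: [0.469, 0.0268, 0.169]
ee_rot: [-2.25, -0.202, -0.03]
ft_force: [-0.6, -0.1, -1.3]
gripper_width: 0.015
grasp_force: 59.3
```

Request:
step_arm --steps '[{"dx": -0.08, "dy": 0.1, "dz": 0, "wx": -0.0271, "wy": -0.0059, "wz": 0, "fingers": 1}, {"dx": -0.16, "dy": 0.2, "dz": 0, "wx": -0.0543, "wy": -0.0118, "wz": 0, "fingers": 1}, {"dx": -0.24, "dy": 0.3, "dz": 0, "wx": -0.0814, "wy": -0.0176, "wz": 0, "fingers": 1}, {"dx": -0.3, "dy": 0.4, "dz": 0, "wx": -0.1086, "wy": -0.0235, "wz": 0, "fingers": 1}, {"dx": -0.36, "dy": 0.5, "dz": 0, "wx": -0.1357, "wy": -0.0294, "wz": 0, "fingers": 1}]'

```text
time_s: 11.53
eef_pos: [0.4323, 0.0777, 0.1689]
ee_rot: [-2.69, -0.285, 0.078]
ft_force: [0.6, 0.4, -1.1]
gripper_width: 0.0147
grasp_force: 59.3
```

Request:
step_arm --steps '[{"dx": 0, "dy": 0.1, "dz": 0, "wx": -0.0271, "wy": -0.0059, "wz": 0, "fingers": 1}, {"dx": 0, "dy": 0.2, "dz": 0, "wx": -0.0543, "wy": -0.0118, "wz": 0, "fingers": 1}, {"dx": 0, "dy": 0.3, "dz": 0, "wx": -0.0814, "wy": -0.0176, "wz": 0, "fingers": 1}, {"dx": 0, "dy": 0.415, "dz": 0, "wx": -0.1086, "wy": -0.0235, "wz": 0, "fingers": 1}, {"dx": 0, "dy": 0.415, "dz": 0, "wx": -0.1357, "wy": -0.0294, "wz": 0, "fingers": 1}]'

```text
time_s: 11.95
eef_pos: [0.432, 0.1203, 0.169]
ee_rot: [3.139, -0.315, 0.216]
ft_force: [-0.7, 0.2, -2.1]
gripper_width: 0.015
grasp_force: 59.3
```

Request:
step_arm --steps '[{"dx": 0, "dy": 0, "dz": -0.1, "wx": 0, "wy": 0, "wz": 0.0271, "fingers": 1}, {"dx": 0, "dy": 0, "dz": -0.2, "wx": 0, "wy": 0, "wz": 0.0543, "fingers": 1}, {"dx": 0, "dy": 0, "dz": -0.3, "wx": 0, "wy": 0, "wz": 0.0814, "fingers": 1}, {"dx": 0, "dy": 0, "dz": -0.4, "wx": 0, "wy": 0, "wz": 0.1086, "fingers": 1}, {"dx": 0, "dy": 0, "dz": -0.5, "wx": 0, "wy": 0, "wz": 0.1357, "fingers": 1}]'

```text
time_s: 12.37
eef_pos: [0.4316, 0.1194, 0.1178]
ee_rot: [-3.14, -0.313, 0.644]
ft_force: [0.3, 0.2, -1.6]
gripper_width: 0.0149
grasp_force: 59.3
```

Request:
step_arm --steps '[{"dx": 0, "dy": 0, "dz": 0, "wx": 0, "wy": 0, "wz": 0.0271, "fingers": 1}, {"dx": 0, "dy": 0, "dz": 0, "wx": 0, "wy": 0, "wz": 0.0543, "fingers": 1}, {"dx": 0, "dy": 0, "dz": 0, "wx": 0, "wy": 0, "wz": 0.0814, "fingers": 1}, {"dx": 0, "dy": 0, "dz": 0, "wx": 0, "wy": 0, "wz": 0.1086, "fingers": 1}, {"dx": 0, "dy": 0, "dz": 0, "wx": 0, "wy": 0, "wz": 0.1357, "fingers": 1}]'

```text
time_s: 12.78
eef_pos: [0.4318, 0.1191, 0.1182]
ee_rot: [-3.139, -0.314, 1.07]
ft_force: [0.2, 0.2, -1.8]
gripper_width: 0.0151
grasp_force: 59.3
```

Request:
step_arm --steps '[{"dx": 0, "dy": 0, "dz": 0, "wx": 0, "wy": 0, "wz": 0.0271, "fingers": 1}, {"dx": 0, "dy": 0, "dz": 0, "wx": 0, "wy": 0, "wz": 0.0543, "fingers": 1}, {"dx": 0, "dy": 0, "dz": 0, "wx": 0, "wy": 0, "wz": 0.0814, "fingers": 1}, {"dx": 0, "dy": 0, "dz": 0, "wx": 0, "wy": 0, "wz": 0.1086, "fingers": 1}, {"dx": 0, "dy": 0, "dz": 0, "wx": 0, "wy": 0, "wz": 0.1357, "fingers": 1}]'

```text
time_s: 13.2
eef_pos: [0.4321, 0.119, 0.1184]
ee_rot: [-3.14, -0.315, 1.496]
ft_force: [0.2, 0.3, -1.8]
gripper_width: 0.0151
grasp_force: 59.3
```

```bash
python3 log.py; python3 look.py c7
python3 - <<'E'
import cv2
p=cv2.imread("pics/c7.png");cv2.imwrite("pics/c7c.png",cv2.resize(p[150:350,240:480],None,fx=3,fy=3))
E
```

```text
time_s 13.2
joints [-0.1413  0.0753  2.0254  0.356   1.0917 -0.2406]
eef_pos [0.4321 0.119  0.1184]
ee_rot [-3.1397 -0.3153  1.4963]
ft_force [ 0.1905  0.315  -1.7771]
gripper_width 0.0151Traceback (most recent call last):
  File "look.py", line 12, in <module>
    coaster(sys.argv[1])
    ~~~~~~~^^^^^^^^^^^^^
  File "look.py", line 11, in coaster
    print("coaster px",m.sum(),"rack lo",np.percentile(X,1,0).round(4),"hi",np.percentile(X,99,0).round(4),"mid",np.median(X,0).round(4),"plane",np.round(f,4))
                                         ~~~~~~~~~~~~~^^^^^^^
    return _quantile_unchecked(
        a, q, axis, out, overwrite_input, method, keepdims, weights)
    return _ureduce(a,
                    func=_quantile_ureduce_func,
    ...<5 lines>...
                    overwrite_input=overwrite_input,
                    method=method)
    r = func(a, **kwargs)
    result = _quantile(arr,
                       quantiles=q,
    ...<2 lines>...
                       out=out,
                       weights=wgt)
    slices_having_nans = np.isnan(arr[-1, ...])
                                  ~~~^^^^^^^^^
IndexError: index -1 is out of bounds for axis 0 with size 0
```

View pics/c7c.png

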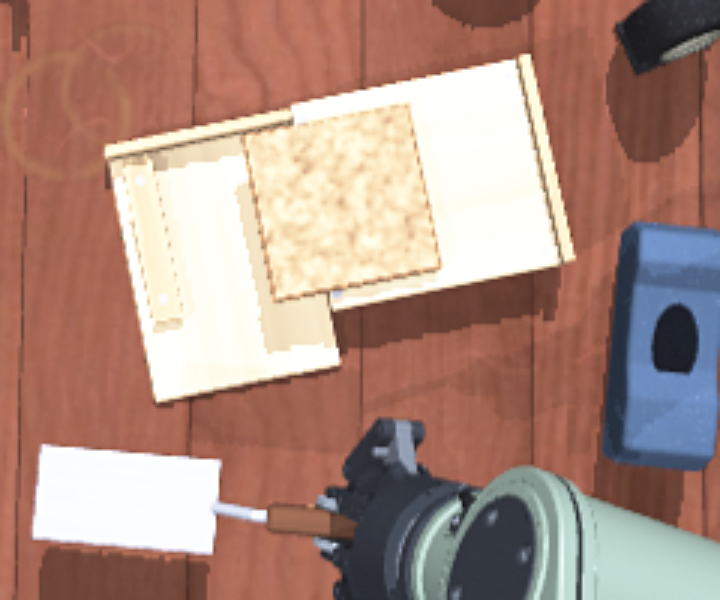

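The top view shows the coaster flat and cork side up on the deck, with corners at crop (245,140), (408,105), (440,270) and (275,300). It overhangs the bay, so I need its exact y.

Run:
```python
from cell import *
from h import *
p=cv2.imread("pics/c7.png");c=camera_params("top");hsv=cv2.cvtColor(p,cv2.COLOR_BGR2HSV)
K=R.from_rotvec([0,0,.2135]);O=np.array([.6086,.1335,0])
print(hsv[218,354],hsv[185,400],hsv[225,400])
m=np.zeros(hsv.shape[:2],np.uint8);m[175:260,315:395]=1;m&=((hsv[...,1]>40)&(hsv[...,0]<25)&(hsv[...,2]>150)).astype(np.uint8)
m=cv2.morphologyEx(cv2.morphologyEx(m,cv2.MORPH_CLOSE,np.ones((5,5))),cv2.MORPH_OPEN,np.ones((5,5)))
k=max(cv2.findContours(m,0,cv2.CHAIN_APPROX_NONE)[0],key=cv2.contourArea)[:,0]
W=(K.inv().apply(cast(c,k,.044)-O)*1000)[:,:2];print(cv2.minAreaRect(W.astype(np.float32)))
px=np.array([(245,140),(408,105),(440,270),(275,300)])/3+[240,150]
W=(K.inv().apply(cast(c,px,.044)-O)*1000)[:,:2];print(W.round(1),W.mean(0))
```

```text
[ 15  84 232] [ 30   3 255] [ 30   6 255]
((24.012672424316406, -14.44839096069336), (121.16803741455078, 171.9904022216797), 89.74419403076172)
[[ 66.3  31.8]
 [ 67.3 -75. ]
 [-40.5 -72.9]
 [-38.1  33.6]] [ 13.75065024 -20.6351607 ]
```

Request:
step_arm --steps '[{"dx": 0, "dy": 0.06, "dz": 0, "wx": 0, "wy": 0, "wz": -0.0272, "fingers": 1}, {"dx": 0, "dy": 0.12, "dz": 0, "wx": 0, "wy": 0, "wz": -0.0544, "fingers": 1}, {"dx": 0, "dy": 0.18, "dz": 0, "wx": 0, "wy": 0, "wz": -0.0816, "fingers": 1}, {"dx": 0, "dy": 0.24, "dz": 0, "wx": 0, "wy": 0, "wz": -0.1088, "fingers": 1}, {"dx": 0, "dy": 0.3, "dz": 0, "wx": 0, "wy": 0, "wz": -0.1361, "fingers": 1}]'

```text
time_s: 13.67
eef_pos: [0.4321, 0.1491, 0.1183]
ee_rot: [-3.139, -0.314, 1.058]
ft_force: [-0.1, -0.8, -1.0]
gripper_width: 0.0148
grasp_force: 59.3
```

Request:
step_arm --steps '[{"dx": 0, "dy": 0.06, "dz": 0, "wx": 0, "wy": 0, "wz": -0.0272, "fingers": 1}, {"dx": 0, "dy": 0.12, "dz": 0, "wx": 0, "wy": 0, "wz": -0.0544, "fingers": 1}, {"dx": 0, "dy": 0.18, "dz": 0, "wx": 0, "wy": 0, "wz": -0.0816, "fingers": 1}, {"dx": 0, "dy": 0.24, "dz": 0, "wx": 0, "wy": 0, "wz": -0.1088, "fingers": 1}, {"dx": 0, "dy": 0.3, "dz": 0, "wx": 0, "wy": 0, "wz": -0.1361, "fingers": 1}]'

```text
time_s: 14.08
eef_pos: [0.4318, 0.179, 0.1182]
ee_rot: [-3.14, -0.313, 0.631]
ft_force: [0.2, -0.2, -1.4]
gripper_width: 0.0147
grasp_force: 59.3
```

Request:
step_arm --steps '[{"dx": 0.1, "dy": 0.02, "dz": 0, "wx": 0, "wy": 0, "wz": -0.0272, "fingers": 1}, {"dx": 0.2, "dy": 0.04, "dz": 0, "wx": 0, "wy": 0, "wz": -0.0544, "fingers": 1}, {"dx": 0.3, "dy": 0.06, "dz": 0, "wx": 0, "wy": 0, "wz": -0.0816, "fingers": 1}, {"dx": 0.4, "dy": 0.073, "dz": 0, "wx": 0, "wy": 0, "wz": -0.1088, "fingers": 1}, {"dx": 0.422, "dy": 0.073, "dz": 0, "wx": 0, "wy": 0, "wz": -0.1361, "fingers": 1}]'

```text
time_s: 14.5
eef_pos: [0.4757, 0.1863, 0.1188]
ee_rot: [-3.141, -0.314, 0.203]
ft_force: [0.5, 0.5, -1.5]
gripper_width: 0.0148
grasp_force: 59.3
```

Request:
step_arm --steps '[{"dx": 0, "dy": 0, "dz": -0.1, "wx": 0, "wy": 0, "wz": 0, "fingers": 1}, {"dx": 0, "dy": 0, "dz": -0.2, "wx": 0, "wy": 0, "wz": 0, "fingers": 1}, {"dx": 0, "dy": 0, "dz": -0.3, "wx": 0, "wy": 0, "wz": 0, "fingers": 1}, {"dx": 0, "dy": 0, "dz": -0.37, "wx": 0, "wy": 0, "wz": 0, "fingers": 1}, {"dx": 0, "dy": 0, "dz": -0.404, "wx": 0, "wy": 0, "wz": 0, "fingers": 1}]'

```text
time_s: 14.92
eef_pos: [0.4735, 0.1851, 0.0757]
ee_rot: [3.141, -0.31, 0.209]
ft_force: [-0.8, -0.2, -0.9]
gripper_width: 0.0151
grasp_force: 59.3
```

```bash
python3 log.py
python3 - <<'E'
from cell import *
from h import *
p,d=read_camera("top");cv2.imwrite("pics/c8.png",p);P=cloud(camera_params("top"),d)
K=R.from_rotvec([0,0,.2135]);O=np.array([.6086,.1335,0]);r=K.inv().apply(P.reshape(-1,3)-O).reshape(P.shape)
hsv=cv2.cvtColor(p,cv2.COLOR_BGR2HSV)
for n,m in dict(blade=(hsv[...,1]<40)&(r[...,1]>.04)&(r[...,1]<.11)&(r[...,2]>.03)&(r[...,2]<.055)&(abs(r[...,0]-.015)<.07),
  cork=(hsv[...,1]>40)&(r[...,2]>.038)&(r[...,2]<.05)&(abs(r[...,0]-.015)<.07)&(r[...,1]>-.1)&(r[...,1]<.06)).items():
    X=r[m];print(n,len(X),np.percentile(X,2,0).round(4),np.percentile(X,98,0).round(4),np.median(X,0).round(4))
E
```

```text
time_s 14.9167
joints [0.2009 0.141  2.0663 0.0039 0.6247 1.5598]
eef_pos [0.4735 0.1851 0.0757]
ee_rot [ 3.1414 -0.3096  0.2091]
ft_force [-0.8356 -0.1625 -0.8808]
gripper_width 0.0151
blade 1648 [-0.0468  0.0525  0.0333] [0.0596 0.106  0.0407] [0.0061 0.0792 0.0367]
cork 2582 [-0.0368 -0.0729  0.0399] [0.0685 0.0329 0.0474] [ 0.0155 -0.0215  0.044 ]
```

Request:
step_arm --steps '[{"dx": 0.008, "dy": -0.04, "dz": 0, "wx": 0, "wy": 0, "wz": 0, "fingers": 1}, {"dx": 0.017, "dy": -0.08, "dz": 0, "wx": 0, "wy": 0, "wz": 0, "fingers": 1}, {"dx": 0.026, "dy": -0.12, "dz": 0, "wx": 0, "wy": 0, "wz": 0, "fingers": 1}, {"dx": 0.035, "dy": -0.16, "dz": 0, "wx": 0, "wy": 0, "wz": 0, "fingers": 1}, {"dx": 0.043, "dy": -0.2, "dz": 0, "wx": 0, "wy": 0, "wz": 0, "fingers": 1}]'

```text
time_s: 15.38
eef_pos: [0.4805, 0.1653, 0.079]
ee_rot: [3.141, -0.316, 0.209]
ft_force: [-0.3, 1.3, -1.0]
gripper_width: 0.0154
grasp_force: 59.3
```

Request:
step_arm --steps '[{"dx": 0.013, "dy": -0.06, "dz": 0, "wx": 0, "wy": 0, "wz": 0, "fingers": 1}, {"dx": 0.026, "dy": -0.12, "dz": 0, "wx": 0, "wy": 0, "wz": 0, "fingers": 1}, {"dx": 0.039, "dy": -0.18, "dz": 0, "wx": 0, "wy": 0, "wz": 0, "fingers": 1}, {"dx": 0.052, "dy": -0.24, "dz": 0, "wx": 0, "wy": 0, "wz": 0, "fingers": 1}, {"dx": 0.062, "dy": -0.285, "dz": 0, "wx": 0, "wy": 0, "wz": 0, "fingers": 1}]'

```text
time_s: 15.8
eef_pos: [0.4863, 0.1365, 0.0784]
ee_rot: [3.141, -0.315, 0.209]
ft_force: [-0.9, 1.7, -0.9]
gripper_width: 0.0154
grasp_force: 59.3
```

Request:
step_arm --steps '[{"dx": 0, "dy": 0, "dz": 0, "wx": 0, "wy": 0, "wz": 0, "fingers": 1}, {"dx": 0, "dy": 0, "dz": 0, "wx": 0, "wy": 0, "wz": 0, "fingers": 1}, {"dx": -0.03, "dy": 0.15, "dz": 0, "wx": 0, "wy": 0, "wz": 0, "fingers": 1}, {"dx": -0.06, "dy": 0.3, "dz": 0.1, "wx": 0, "wy": 0, "wz": 0, "fingers": 1}, {"dx": -0.06, "dy": 0.3, "dz": 0.4, "wx": 0, "wy": 0, "wz": 0, "fingers": 1}]'

```text
time_s: 16.22
eef_pos: [0.4749, 0.168, 0.1135]
ee_rot: [-3.141, -0.302, 0.21]
ft_force: [-0.3, 0.3, -2.2]
gripper_width: 0.0149
grasp_force: 59.3
```

```bash
python3 log.py
cat > cork.py <<'E'
from cell import *
from h import *
p,d=read_camera("top");cv2.imwrite("pics/c9.png",p);P=cloud(camera_params("top"),d)
K=R.from_rotvec([0,0,.2135]);O=np.array([.6086,.1335,0]);r=K.inv().apply(P.reshape(-1,3)-O).reshape(P.shape)
hsv=cv2.cvtColor(p,cv2.COLOR_BGR2HSV)
m=(hsv[...,1]>40)&(r[...,2]>.036)&(r[...,2]<.055)&(abs(r[...,0]-.015)<.07)&(r[...,1]>-.145)&(r[...,1]<.06)
X=r[m];f=np.linalg.lstsq(np.c_[X[:,:2],np.ones(len(X))],X[:,2],rcond=None)[0]
print("cork",len(X),np.percentile(X,2,0).round(4),np.percentile(X,98,0).round(4),np.median(X,0).round(4),f.round(4))
E
python3 cork.py
```

```text
time_s 16.2167
joints [0.1582 0.059  2.0526 0.0246 0.7288 1.5029]
eef_pos [0.4749 0.168  0.1135]
ee_rot [-3.1406 -0.3018  0.2101]
ft_force [-0.3408  0.2681 -2.2165]
gripper_width 0.0149
cork 2830 [-0.0373 -0.1071  0.0399] [ 0.068  -0.0015  0.0473] [ 0.0157 -0.0554  0.0439] [0.002  0.0013 0.0439]
```

Request:
step_arm --steps '[{"dx": -0.1, "dy": 0, "dz": 0, "wx": 0, "wy": 0, "wz": 0.0272, "fingers": 1}, {"dx": -0.25, "dy": 0, "dz": 0, "wx": 0, "wy": 0, "wz": 0.0544, "fingers": 1}, {"dx": -0.4, "dy": 0, "dz": 0, "wx": 0, "wy": 0, "wz": 0.0816, "fingers": 1}, {"dx": -0.454, "dy": 0, "dz": 0, "wx": 0, "wy": 0, "wz": 0.1088, "fingers": 1}, {"dx": -0.454, "dy": 0, "dz": 0, "wx": 0, "wy": 0, "wz": 0.1361, "fingers": 1}]'

```text
time_s: 16.68
eef_pos: [0.4324, 0.1675, 0.1177]
ee_rot: [-3.141, -0.313, 0.642]
ft_force: [0.5, 0.1, -1.5]
gripper_width: 0.0146
grasp_force: 59.4
```

Request:
step_arm --steps '[{"dx": 0, "dy": -0.05, "dz": 0, "wx": 0, "wy": 0, "wz": 0.0272, "fingers": 1}, {"dx": 0, "dy": -0.1, "dz": 0, "wx": 0, "wy": 0, "wz": 0.0544, "fingers": 1}, {"dx": 0, "dy": -0.15, "dz": 0, "wx": 0, "wy": 0, "wz": 0.0816, "fingers": 1}, {"dx": 0, "dy": -0.2, "dz": 0, "wx": 0, "wy": 0, "wz": 0.1088, "fingers": 1}, {"dx": 0, "dy": -0.25, "dz": 0, "wx": 0, "wy": 0, "wz": 0.1361, "fingers": 1}]'

```text
time_s: 17.1
eef_pos: [0.4347, 0.1419, 0.1184]
ee_rot: [3.14, -0.314, 1.069]
ft_force: [-0.7, -0.1, -2.0]
gripper_width: 0.0145
grasp_force: 59.4
```

Request:
step_arm --steps '[{"dx": 0, "dy": -0.05, "dz": 0, "wx": 0, "wy": 0, "wz": 0.0272, "fingers": 1}, {"dx": 0, "dy": -0.1, "dz": 0, "wx": 0, "wy": 0, "wz": 0.0544, "fingers": 1}, {"dx": 0, "dy": -0.15, "dz": 0, "wx": 0, "wy": 0, "wz": 0.0816, "fingers": 1}, {"dx": 0, "dy": -0.2, "dz": 0, "wx": 0, "wy": 0, "wz": 0.1088, "fingers": 1}, {"dx": 0, "dy": -0.24, "dz": 0, "wx": 0, "wy": 0, "wz": 0.1345, "fingers": 1}]'

```text
time_s: 17.52
eef_pos: [0.435, 0.1177, 0.1184]
ee_rot: [3.14, -0.314, 1.491]
ft_force: [0.3, 0.5, -1.3]
gripper_width: 0.015
grasp_force: 59.4
```

Request:
step_arm --steps '[{"dx": 0, "dy": 0, "dz": -0.2, "wx": 0, "wy": 0, "wz": 0, "fingers": 1}, {"dx": 0, "dy": 0, "dz": -0.4, "wx": 0, "wy": 0, "wz": 0, "fingers": 1}, {"dx": 0, "dy": 0, "dz": -0.6, "wx": 0, "wy": 0, "wz": 0, "fingers": 1}, {"dx": 0, "dy": 0, "dz": -0.7, "wx": 0, "wy": 0, "wz": 0, "fingers": 1}, {"dx": 0, "dy": 0, "dz": -0.72, "wx": 0, "wy": 0, "wz": 0, "fingers": 1}]'

```text
time_s: 17.93
eef_pos: [0.433, 0.1184, 0.0445]
ee_rot: [-3.138, -0.314, 1.486]
ft_force: [0.2, -0.9, -1.3]
gripper_width: 0.0151
grasp_force: 59.3
```

Request:
step_arm --steps '[{"dx": 0, "dy": 0, "dz": 0, "wx": 0, "wy": 0, "wz": 0, "fingers": 1}, {"dx": 0, "dy": 0, "dz": 0, "wx": 0, "wy": 0, "wz": 0, "fingers": 1}, {"dx": 0, "dy": 0, "dz": -0.02, "wx": 0, "wy": 0, "wz": 0, "fingers": 1}, {"dx": 0, "dy": 0, "dz": -0.04, "wx": 0, "wy": 0, "wz": 0, "fingers": 1}, {"dx": 0, "dy": 0, "dz": -0.04, "wx": 0, "wy": 0, "wz": 0, "fingers": 1}]'

```text
time_s: 18.35
eef_pos: [0.4351, 0.1182, 0.0428]
ee_rot: [3.14, -0.314, 1.487]
ft_force: [-0.2, 0.0, -1.7]
gripper_width: 0.0149
grasp_force: 59.3
```

```bash
python3 log.py
```

```text
time_s 18.35
joints [-0.1418  0.2294  2.0565  0.4007  0.9132 -0.3143]
eef_pos [0.4351 0.1182 0.0428]
ee_rot [ 3.1399 -0.3143  1.4875]
ft_force [-0.2216  0.004  -1.7191]
gripper_width 0.0149
```

Request:
step_arm --steps '[{"dx": 0, "dy": 0, "dz": -0.01, "wx": 0, "wy": 0, "wz": 0, "fingers": 1}, {"dx": 0, "dy": 0, "dz": -0.015, "wx": 0, "wy": 0, "wz": 0, "fingers": 1}, {"dx": 0, "dy": 0, "dz": -0.015, "wx": 0, "wy": 0, "wz": 0, "fingers": 1}, {"dx": 0, "dy": 0, "dz": -0.015, "wx": 0, "wy": 0, "wz": 0, "fingers": 0.5}, {"dx": 0, "dy": 0, "dz": -0.015, "wx": 0, "wy": 0, "wz": 0, "fingers": 0}]'

```text
time_s: 18.77
eef_pos: [0.4351, 0.1182, 0.0411]
ee_rot: [3.14, -0.315, 1.487]
ft_force: [0.5, 0.1, -0.2]
gripper_width: 0.0322
grasp_force: 0.0
```

Request:
step_arm --steps '[{"dx": 0, "dy": 0, "dz": 0, "wx": 0, "wy": 0, "wz": 0, "fingers": -0.5}, {"dx": 0, "dy": 0, "dz": 0, "wx": 0, "wy": 0, "wz": 0, "fingers": -1}, {"dx": 0, "dy": 0, "dz": 0, "wx": 0, "wy": 0, "wz": 0, "fingers": -1}, {"dx": 0, "dy": 0, "dz": 0, "wx": 0, "wy": 0, "wz": 0, "fingers": -1}, {"dx": 0, "dy": 0, "dz": 0, "wx": 0, "wy": 0, "wz": 0, "fingers": -1}]'

```text
time_s: 19.18
eef_pos: [0.4347, 0.1183, 0.0408]
ee_rot: [3.141, -0.314, 1.487]
ft_force: [0.9, -0.4, 0.5]
gripper_width: 0.085
grasp_force: 0.0
```

Request:
step_arm --steps '[{"dx": 0, "dy": -0.05, "dz": 0.2, "wx": 0, "wy": 0, "wz": 0, "fingers": -1}, {"dx": 0, "dy": -0.13, "dz": 0.4, "wx": 0, "wy": 0, "wz": 0, "fingers": -1}, {"dx": 0, "dy": -0.2, "dz": 0.6, "wx": 0, "wy": 0, "wz": 0, "fingers": -1}, {"dx": 0, "dy": -0.25, "dz": 0.8, "wx": 0, "wy": 0, "wz": 0, "fingers": -1}, {"dx": 0, "dy": -0.3, "dz": 1, "wx": 0, "wy": 0, "wz": 0, "fingers": -1}]'

```text
time_s: 19.6
eef_pos: [0.4345, 0.088, 0.1417]
ee_rot: [3.141, -0.314, 1.487]
ft_force: [0.7, -0.3, 0.2]
gripper_width: 0.0854
grasp_force: 0.0
```

Request:
step_arm --steps '[{"dx": 0, "dy": 0, "dz": 0.3, "wx": 0, "wy": 0, "wz": 0, "fingers": -1}, {"dx": 0, "dy": 0, "dz": 0.6, "wx": 0, "wy": 0, "wz": 0, "fingers": -1}, {"dx": 0, "dy": 0, "dz": 0.8, "wx": 0, "wy": 0, "wz": 0, "fingers": -1}, {"dx": 0, "dy": 0, "dz": 0.8, "wx": 0, "wy": 0, "wz": 0, "fingers": -1}, {"dx": 0, "dy": 0, "dz": 0.8, "wx": 0, "wy": 0, "wz": 0, "fingers": -1}]'

```text
time_s: 20.02
eef_pos: [0.4356, 0.088, 0.2221]
ee_rot: [3.138, -0.314, 1.488]
ft_force: [-0.3, -0.1, 0.4]
gripper_width: 0.0855
grasp_force: 0.0
```

```bash
python3 cork.py
python3 - <<'E'
from cell import *
from h import *
import time
q,d=read_camera("wrist");c=camera_params("wrist");cv2.imwrite("pics/w9.png",q);P=cloud(c,d);s=state();print(s["time_s"],s["eef_pos"])
hsv=cv2.cvtColor(q,cv2.COLOR_BGR2HSV)
reg=(abs(P[...,0]-.44)<.045)&(P[...,1]>.18)&(P[...,1]<.32)
m=reg&(hsv[...,1]<40)&(hsv[...,2]>150);X=P[m]
f=np.linalg.lstsq(np.c_[X[:,:2],np.ones(len(X))],X[:,2],rcond=None)[0]
print("blade",len(X),np.median(X,0).round(4),"slopes",f[:2].round(4))
h=P[(abs(P[...,0]-.432)<.03)&(P[...,1]>.03)&(P[...,1]<.17)&(P[...,2]>.044)&(P[...,2]<.058)]
if len(h)>30: print("handle",len(h),np.percentile(h,[2,98],axis=0).round(4),np.polyfit(h[:,1],h[:,2],1).round(4))
cv2.imwrite("pics/fin.png",np.hstack([cv2.resize(cv2.imread("pics/c9.png")[140:350,170:500],(400,255)),cv2.resize(q,(340,255))]))
E
```

```text
cork 2642 [-0.0375 -0.1073  0.0396] [ 0.0681 -0.0013  0.0471] [ 0.015  -0.0556  0.0438] [ 0.0035 -0.0008  0.0436]
20.1167 [0.43378348 0.0883743  0.21966482]
blade 7406 [0.4455 0.246  0.0017] slopes [-0.0016 -0.0082]
handle 2976 [[0.4231 0.0457 0.0452]
 [0.4434 0.1583 0.0502]] [-0.0012  0.0484]
```

View pics/fin.png

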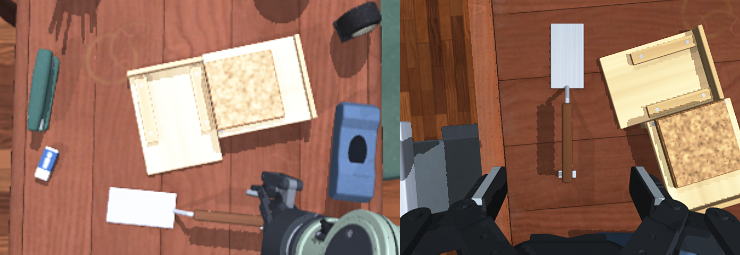

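The final view shows the coaster cork side up on the deck at (243,88), with its centre near rack (15, −54) mm. The spatula lies flat on the table at (185,212), clear of the rack, and the bystanders have not moved.

```bash
python3 -c "
from cell import *
print(sign_off())"
```

```text
the job is handed in; nothing more can be done
None
```

The job is handed in at about 20 s of the 51 s limit: the coaster lies flat and cork side up on the high deck at about rack (15, −54) mm, and the spatula is back flat on the table, clear of the rack and released.

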